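# Unclamp the carved slate plates

## Robot

A 7-joint arm with a two-finger parallel gripper is mounted at the origin on the work surface. World frame = base frame: x ahead of the robot, y to its left, z up, the work surface at z = 0. Lengths are in m, angles in rad, forces in N, time in s.
With the tool pointing down it reaches from about 0.425 to 0.925 m from the base axis. Payload 6.8 kg.
Tool frame: the origin (TCP) lies between the finger pads; the fingertips stand finger_overhang ahead of it and the grasp point (between the pads) lies 6 mm ahead of it (finger_overhang is the distance from the TCP to the fingertips, in m); z points along the fingers, y is the line along which they close (so a half turn about z gives the same grasp; the last joint's range is limited). The gripper opens to 85 mm and grips with 20 to 120 N. Pads are 22 mm wide; open, the fingers measure 114 mm over their backs; the gripper's body (76 mm by 85 mm) begins 54 mm behind the grasp point. The pads swing forward as they close: fully open they stand 13 mm farther back than shut.
Start: joints at [-1.443, 0.477, 0.022, 1.555, -0.011, 1.109, -0.083], TCP at [0.158, 0.656, 0.224] pointing down, gripper open.
Joint ranges: [-2.96, 2.96], [-0.34, 2.1], [-1.41, 1.46], [0.24, 2.44], [-1.37, 4.51], [0.17, 1.92], [-2.96, 2.96]. Speed limits (rad/s): [2.39, 2.39, 3.14, 3.14, 3.14, 3.14, 3.14].

## Interface

Orientations are given as a unit quaternion [w, x, y, z].
In Python, from station import * gives the robot as it stands.
- The arm moves only by the tool drive_tool, never from a script. Its argument "increments" is a list of rows, each an object of numbers: "claw": the finger opening in m, from 0 to 0.0854; "dx", "dy", "dz": the shift along the tool's x, y, z in m; "wx", "wy", "wz": the turn, a rotation vector about the tool's x, y, z in degrees. A call has 1 to 20 rows; each row shifts and turns the commanded pose from where the row before left it, along the tool's axes as they then stand; what a row does not reach is not made up. A row lasts 1/8 s, in which the tool goes at most 62.5 mm and 10.7 degrees, less where a joint would pass 70% of its speed; a pose out of reach is approached as far as the arm can. A call with a gripper value outside its range is refused whole. The fingers move at their own pace and stop on an object; "newtons" is the grip in N (left out, the last holds). Time passes only in rows, so rows that do not move let the fingers close. It gives the time, the measured TCP pose, the force, the opening and the grip force at its end, in the units of the state.
- get_obs(): the state, without advancing time (a new reading comes with each control period).
- read_camera(name): name is "scene" or "top" or "wrist"; returns (picture, depth): 384x512x3 uint8, red, green, blue; 384x512 float32, m along the optical axis (not along the pixel's ray), 0 where there is no reading.
- calibration(name): a dict with "intrinsics" (3x3 intrinsics, pixels), "k1" (the pictures are not rectified: a ray, as slopes to the right and down, at radius r is drawn at 1 + k1 r^2 times it, then the intrinsics apply), "R" (3x3) and "t" (3): a world point X has camera coordinates R X + t; the wrist camera has in their place "mount" (4x4, takes a point from camera to tool coordinates, whose origin is the TCP and whose axes are the flange's). Camera axes: x right, y down, z forward; pixel columns grow to the right and rows downward; lengths in m; the calibration is good to about 2 mm. A picture is of the moment at which its call begins: read the wrist's pose just before it. calibration takes no time and is no camera call.
- hand_in(): hands the job in; it is judged then, once.
The state is a dict: "t": time; "q": joint angles; "joint_vel": joint speeds; "joint_torque": joint torques, N m; "eef_pos": TCP position; "tool_rot": TCP orientation; "contact_force": force on the tool from outside, world axes, zero at the start; "torque": the same for the moment, N m; "gripper_width": opening from 0.0 (shut) to 1.0 (fully open); "grasp_force": force on a finger pad.
Only numpy, scipy, OpenCV 4.12 (cv2) and the standard library are available. Lean on these libraries where they do the work, as an engineer would, in place of code of your own. Each camera call takes 0.05 s, during which the arm holds its last target. There are 200 camera calls.

## Task

Fold the chip guard of the carving bay right back against its post by pushing it in at its middle hinge, then work the tight wedge of the clamp loose by rocking its head to and fro along the slot, at least twice each way, before you draw it out, and put it in the small wooden box. Lift the slate plates out of the clamp and lay them all flat on the floor of the long tray, none on top of another, and leave the guard folded and the chisel, hammer and brush alone.

Things in the scene. Friction and masses are not known exactly. Their poses are not given: they have to be found in the camera images.
- guard (a joint): bifold chip guard across the bay's front (robot side): two leaves in pale green frames with clear panes, each 160 wide, 180 high (12 to 192 mm over the bench), 14 mm thick. Value in rad: turn of the first leaf, 0 closed (both in line), 1.45 stop (folded together by the post). Folds only INTO the bay. About 2 N at the fold hinge moves it; it stays where left; nothing stands above it
- guard_jamb (a point): axis of the first leaf's hinge on the tall green post (left end of the bay), at the guard's top edge, 192 mm over the bench. All hinge axes lie in the outer (robot-side) faces, so the outer faces close on one another
- guard_fold (a point): axis of the middle (fold) hinge at the guard's top edge, in the outer faces, 160 mm from guard_jamb. When folding it circles round guard_jamb: away from the robot, then towards the post
- guard_lead (a point): top corner of the second leaf's far edge, 320 mm from guard_jamb when closed; it runs in the straight floor track towards the post, so that the second leaf always makes the same angle with the track as the first, the other way
- bay: carving bay: grey dust tray 475 x 410 mm, floor top 6 mm over the bench, rims 20 mm high. x points away from the robot, y to the left along the guard's track, z up; origin on the bench. Track at x = -160 mm, post hinge y = 175 mm, closed guard's end y = -145 mm. Grey extraction mouth, 91 mm high, at x = 237 to 287 mm. Clamp in the right half, x -104 to 156 mm, its parts running along x
- clamp_bar (a joint): wooden clamp bar along the bay's x, 43 mm high, between the plates' right ends (y = -110 mm) and the wedge slot; its thin metal lip reaches 3 mm over the plates and holds them down. 0 = clamped; a spring (about 60 N) presses it on the wedge and slides it 7 mm to -y of the bay when the wedge is out, which frees the plates. Value in m
- slot (a point): mouth of the wedge slot, 42 mm over the bench, at x = -40, y = -144 mm of the bay, axes as the bay. The slot lies between clamp bar and fixed abutment (y -154 to -179 mm, 42 mm high), runs along x, open at its ends, 20 mm wide, 36 mm deep down to the tray floor
- slot_lean (a point): the same point, but its z axis leans 45 degrees from vertical towards +x of the bay: the angle between the wedge's z and this z is 0.785 rad with the wedge upright, more when its head is tipped towards the robot, less when tipped away
- wedge_mid (a point): upright hardwood wedge, tight in the slot within 15 mm of point slot; 135 high, 30 wide along the bay's x, 20 thick along y, 60 g; point at its centre, 67 mm over its foot, z up. 36 mm of it is in the slot, 99 mm clear. A straight pull takes about 50 N; rocked along the slot (head tipped to +x and -x by 0.15 rad, 10 to 20 N) it slips and can be eased up a few mm a stroke
- tray: long shallow wooden tray for finished slates with a grey felt floor, outside 300 x 126 mm, walls 6 mm thick and 24 mm high; origin underneath its centre, x along its length, fixed
- tray_floor (a point): centre of the tray's inner floor (288 x 114 mm, 6 mm above the bench), axes as the tray
- wedge_box: small dark wooden box for wedges, outside 142 x 92 mm, walls 6 mm thick and 45 mm high; origin underneath its centre, x along its longer side, fixed
- wedge_box_floor (a point): centre of the box's inner floor (130 x 80 mm, 6 mm above the bench), axes as the box
- chisel: carving chisel lying in the back left of the bay, 185 mm long along its x, 25 mm thick; leave it alone
- stone_hammer: stone hammer lying on the bench to the left, 225 mm long; leave it alone
- bench_brush: red T-shaped bench brush on the bench to the left, 200 mm long, head 160 mm; leave it alone
- plate1_mid (a point): slate name plate 1 of up to four alike, 36 mm (its x) x 90 mm (its y) x 14 mm thick, 130 g; point at its centre, z up. If present it starts in the clamp, lying in 42 mm wide, 10 mm deep notches of two bearers (12 mm wide, 58 mm apart, one near each end of it), underside 22 mm above the bench, at about x = -72 mm, y = -65 mm of the bay, 22 mm or more free between neighbours; its left end meets a stop rail 32 mm high
- plate2_mid (a point): slate name plate 2 of up to four alike, 36 mm (its x) x 90 mm (its y) x 14 mm thick, 130 g; point at its centre, z up. If present it starts in the clamp, lying in 42 mm wide, 10 mm deep notches of two bearers (12 mm wide, 58 mm apart, one near each end of it), underside 22 mm above the bench, at about x = -7 mm, y = -65 mm of the bay, 22 mm or more free between neighbours; its left end meets a stop rail 32 mm high
- plate3_mid (a point): slate name plate 3 of up to four alike, 36 mm (its x) x 90 mm (its y) x 14 mm thick, 130 g; point at its centre, z up. If present it starts in the clamp, lying in 42 mm wide, 10 mm deep notches of two bearers (12 mm wide, 58 mm apart, one near each end of it), underside 22 mm above the bench, at about x = 58 mm, y = -65 mm of the bay, 22 mm or more free between neighbours; its left end meets a stop rail 32 mm high
- plate4_mid (a point): slate name plate 4 of up to four alike, 36 mm (its x) x 90 mm (its y) x 14 mm thick, 130 g; point at its centre, z up. If present it starts in the clamp, lying in 42 mm wide, 10 mm deep notches of two bearers (12 mm wide, 58 mm apart, one near each end of it), underside 22 mm above the bench, at about x = 123 mm, y = -65 mm of the bay, 22 mm or more free between neighbours; its left end meets a stop rail 32 mm high
Not all that is in view belongs to the job. What is shaped like the part that bears plate1_mid but orange or red is not meant. What is shaped like the part that bears plate3_mid but purple is not meant.

How it is judged:
On the way, in this order (a step that is already met when the one before it is completed fails the run):
1. the guard is folded back (first leaf turned by more than 1.2 rad) (value of joint guard above 1.2 rad), for 0.2 s.
2. the wedge, still in its slot, is rocked towards the robot (over 0.07 rad) (z of wedge_mid in the frame of slot below 0.055 m and angle between the z axis of wedge_mid and the z axis of slot_lean, either way round above 0.855 rad), for 0.02 s.
3. the wedge, still in its slot, is rocked the other way (over 0.07 rad) (z of wedge_mid in the frame of slot below 0.055 m and angle between the z axis of wedge_mid and the z axis of slot_lean, either way round below 0.715 rad), for 0.02 s.
4. the wedge is drawn out of the clamp (horizontal distance between wedge_mid and slot above 0.08 m), for 0.1 s.
At the end, for the whole second after the job is handed in: Guard folded by at least 1.15 rad; the wedge at rest in the small box (its centre within the box, less than 85 mm over its floor); every plate present at rest flat (within 0.1 rad) on the floor of the tray, centre within the tray's walls and under 12 mm over its floor; all released (value of joint guard above 1.15 rad and linear speed of each of wedge, plate1, plate2, plate3, plate4 below 0.02 m/s and x of wedge_mid in the frame of wedge_box_floor between -0.065 and 0.065 m and y of wedge_mid in the frame of wedge_box_floor between -0.042 and 0.042 m and z of wedge_mid in the frame of wedge_box_floor between 0 and 0.085 m and x of plate1_mid in the frame of tray_floor between -0.145 and 0.145 m and y of plate1_mid in the frame of tray_floor between -0.057 and 0.057 m and z of plate1_mid in the frame of tray_floor between 0 and 0.012 m and angle between each of plate1_mid, plate2_mid, plate3_mid, plate4_mid's own z axis and vertical below 0.1 rad and x of plate2_mid in the frame of tray_floor between -0.145 and 0.145 m and y of plate2_mid in the frame of tray_floor between -0.057 and 0.057 m and z of plate2_mid in the frame of tray_floor between 0 and 0.012 m and x of plate3_mid in the frame of tray_floor between -0.145 and 0.145 m and y of plate3_mid in the frame of tray_floor between -0.057 and 0.057 m and z of plate3_mid in the frame of tray_floor between 0 and 0.012 m and x of plate4_mid in the frame of tray_floor between -0.145 and 0.145 m and y of plate4_mid in the frame of tray_floor between -0.057 and 0.057 m and z of plate4_mid in the frame of tray_floor between 0 and 0.012 m); the robot touches nothing.
It fails at once if the chisel is moved by more than 30 mm (distance of chisel from where it was at the start of the episode above 0.03 m).
It fails at once if the stone hammer is moved by more than 30 mm (distance of stone_hammer from where it was at the start of the episode above 0.03 m).
It fails at once if the bench brush is moved by more than 30 mm (distance of bench_brush from where it was at the start of the episode above 0.03 m).
Of plate1, plate2, plate3, plate4 only 2 to 4 are there at a start; the rules pass over those that are not, and their reading is None.
At some moment in a run one of plate1, plate2, plate3, plate4 may be knocked a few centimetres aside while the robot is not near it.
Once in a run the grip may slacken for a moment while it holds something.
It also fails if it takes over 210 s, if anything falls off the work surface, if the arm or the gripper's body presses on something with over 40 N, if the wrist force passes 120 N, or if a joint passes its speed limit or range.

## Working session

There is one attempt and no reset: what is moved stays moved. The work goes in short steps, Python scripts to look and compute and a tool call to move; the robot and the scene stay as the last step left them, time stands still between calls to the robot, and variables do not carry over. Pictures are saved under pics/ and viewed, at most 14 in all, crops included, and the job is handed in when it is done.

Besides the shell and the picture viewer there is one more tool, called as name(argument=value, ...), one argument or row to a line, values as JSON. drive_tool: Moves the arm, as the interface text tells. Its arguments: {"type":"object","properties":{"increments":{"type":"array","items":{"type":"object","properties":{"claw":{"type":"number"},"dx":{"type":"number"},"dy":{"type":"number"},"dz":{"type":"number"},"wx":{"type":"number"},"wy":{"type":"number"},"wz":{"type":"number"}}}},"newtons":{"type":"number"}},"required":["increments"]}

```bash
ls; mkdir -p pics
python3 - <<'E'
from station import *
import cv2,numpy as np
o=get_obs();print({k:np.round(v,3).tolist() for k,v in o.items()})
ims=[]
for n in("scene","top"):
    p,d=read_camera(n);np.savez(f"pics/{n}0.npz",p=p,d=d);cv2.imwrite(f"pics/{n}0.png",p[:,:,::-1]);print(n,{k:np.round(v,3).tolist() for k,v in calibration(n).items()})
print(calibration("wrist"))
try: print(finger_overhang)
except Exception as e: print(e)
E
```

```text
pics
{'t': 0.0, 'q': [-1.443, 0.478, 0.022, 1.556, -0.012, 1.109, -0.083], 'joint_vel': [0.0, -0.001, 0.001, 0.0, 0.0, 0.001, -0.0], 'joint_torque': [0.0, -59.645, 1.608, -28.12, 0.012, 0.01, -0.0], 'eef_pos': [0.158, 0.656, 0.223], 'tool_rot': [-0.0, 0.118, 0.993, -0.001], 'contact_force': [-0.088, -0.441, 0.426], 'torque': [0.023, 0.004, 0.02], 'grasp_force': 0.0, 'gripper_width': 0.996}
scene {'intrinsics': [[349.775, 0.0, 250.402], [0.0, 349.775, 189.274], [0.0, 0.0, 1.0]], 'k1': -0.009, 'R': [[-0.571, 0.821, -0.013], [0.614, 0.416, -0.671], [-0.546, -0.391, -0.742]], 't': [0.249, -0.23, 1.495]}
top {'intrinsics': [[442.211, 0.0, 258.443], [0.0, 442.211, 191.478], [0.0, 0.0, 1.0]], 'k1': -0.136, 'R': [[-0.016, -0.999, -0.029], [-0.986, 0.021, -0.166], [0.167, 0.025, -0.986]], 't': [0.068, 0.532, 1.445]}
{'intrinsics': array([[329.88721281,   0.        , 257.1233112 ],
       [  0.        , 329.88721281, 189.51442876],
       [  0.        ,   0.        ,   1.        ]]), 'k1': 0.010609083103631812, 'mount': array([[ 3.80523385e-04, -9.61333253e-01, -2.75387423e-01,
         6.74713918e-02],
       [ 9.99999712e-01,  5.46510553e-04, -5.26006202e-04,
         6.07188064e-04],
       [ 6.56169386e-04, -2.75387144e-01,  9.61333184e-01,
        -1.49956453e-01],
       [ 0.00000000e+00,  0.00000000e+00,  0.00000000e+00,
         1.00000000e+00]])}
0.025
```

```bash
ls -la; ls pics
```

```text
total 12
drwxr-xr-x  3 agent agent 4096 Dec  2 14:05 .
drwxr-xr-x 23 root  root  4096 Dec  2 14:05 ..
drwxr-xr-x  2 agent agent 4096 Dec  2 14:06 pics
scene0.npz
scene0.png
top0.npz
top0.png
```

View pics/top0.png

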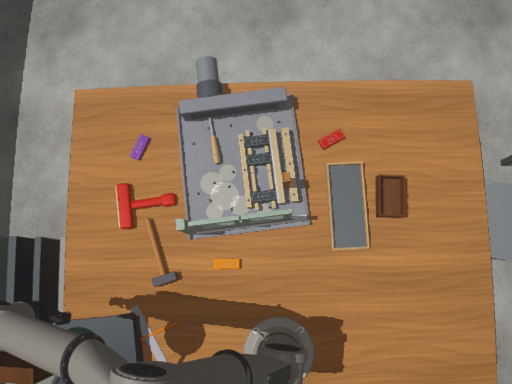

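View pics/scene0.png

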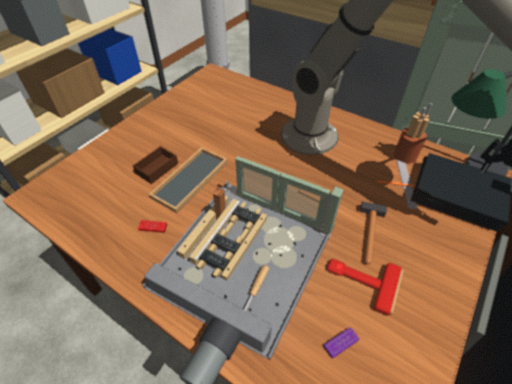

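Top view: bay centre about (243,165), guard along the row 215–230 with the post at (181,226), wedge at (287,177), three dark plates at about (257,141), (260,158), (263,197), tray (348,205), small box (391,196). The hammer and brush are on the left. The purple (140,147), orange (226,263) and red (331,139) blocks are decoys. I'll crop closer and locate roughly.

```bash
cat > h.py <<'E'
import numpy as np,cv2
from station import *
from scipy.spatial.transform import Rotation as Ro
def rot(q): return Ro.from_quat([q[1],q[2],q[3],q[0]]).as_matrix()
def shoot(n,tag):
    o=get_obs(); p,d=read_camera(n); c=calibration(n)
    if n=="wrist":
        M=np.array(c["mount"]);R=rot(o["tool_rot"]);Rc=R@M[:3,:3];C=R@M[:3,3]+o["eef_pos"]
    else: Rc=np.array(c["R"]).T;C=-Rc@np.array(c["t"])
    np.savez(f"pics/{tag}.npz",p=p,d=d,Rc=Rc,C=C,K=c["intrinsics"],k1=c["k1"])
    cv2.imwrite(f"pics/{tag}.png",p[:,:,::-1]); return load(tag)
def load(tag): return dict(np.load(f"pics/{tag}.npz"))
def slope(s,px):
    K=s["K"];px=np.atleast_2d(np.asarray(px,float));a=(px-[K[0,2],K[1,2]])/[K[0,0],K[1,1]];u=a.copy()
    for _ in range(20): u=a/(1+s["k1"]*(u**2).sum(1,keepdims=True))
    return np.c_[u,np.ones(len(u))]
def onz(s,px,z):
    r=slope(s,px)@s["Rc"].T; return s["C"]+r*((z-s["C"][2])/r[:,2:])
def cloud(s):
    v,u=np.mgrid[:384,:512];r=slope(s,np.c_[u.ravel(),v.ravel()])*s["d"].reshape(-1,1)
    return (r@s["Rc"].T+s["C"]).reshape(384,512,3)
def proj(s,X):
    c=(np.atleast_2d(X)-s["C"])@s["Rc"];u=c[:,:2]/c[:,2:];u=u*(1+s["k1"]*(u**2).sum(1,keepdims=True))
    return u*[s["K"][0,0],s["K"][1,1]]+[s["K"][0,2],s["K"][1,2]]
E
python3 - <<'E'
from h import *
s=shoot("top","top1")
X=cloud(s)
for n,px in dict(post=(181,226),lead=(306,217),tray=(348,205),box=(391,196),wedge=(287,177),baymid=(225,165),p1=(263,197),p2=(260,158),p3=(257,141)).items():
    print(n,X[px[1],px[0]].round(3),onz(s,px,0.006).round(3))
cv2.imwrite("pics/c1.png",cv2.resize(s["p"][80:250,165:425,::-1],None,fx=3,fy=3,interpolation=cv2.INTER_CUBIC))
E
```

```text
post [0.406 0.288 0.202] [[0.424 0.328 0.006]]
lead [ 0.447 -0.102  0.011] [[ 0.447 -0.103  0.006]]
tray [ 0.485 -0.248  0.01 ] [[ 0.486 -0.249  0.006]]
box [ 0.514 -0.401  0.005] [[ 0.514 -0.401  0.006]]
wedge [ 0.562 -0.036  0.14 ] [[ 0.588 -0.041  0.006]]
baymid [0.637 0.175 0.002] [[0.636 0.174 0.006]]
p1 [0.515 0.043 0.036] [[0.52  0.043 0.006]]
p2 [0.65  0.051 0.04 ] [[0.658 0.051 0.006]]
p3 [0.712 0.06  0.037] [[0.721 0.061 0.006]]
```

View pics/c1.png

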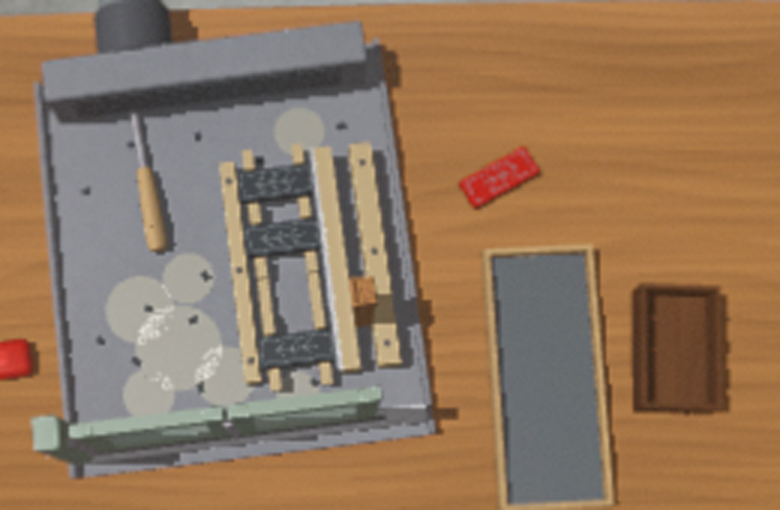

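Run:
```python
from h import *
s=load("top1");X=cloud(s)
b=s["p"].astype(int)
m=(X[...,2]>.172)&(X[...,2]<.2)&(X[...,0]>.36)&(X[...,0]<.55)&(X[...,1]>-.12)&(X[...,1]<.33)
P=X[m];print(len(P))
f=np.polyfit(P[:,1],P[:,0],1);print("guard dx/dy",f,P[:,1].min(),P[:,1].max())
# right edges of clamp parts (z 0.036..0.05)
m=(X[...,2]>.034)&(X[...,2]<.055)&(X[...,0]>.44)&(X[...,0]<.8)&(X[...,1]>-.12)&(X[...,1]<.0)
P=X[m];print(len(P));q=np.polyfit(P[:,0],P[:,1],1);print("abut dy/dx",q)
# bench objects, tray felt, rough
for n,px in dict(tray=[(485,250),(596,247),(612,503),(502,506)],box=[(633,287),(720,287),(724,410),(633,410)]).items():
    px=np.array(px)/3+[165,80]; Z=.024 if n=="tray" else .045
    Q=onz(s,px,Z);print(n,Q.round(3).tolist(),Q.mean(0).round(3))
```

```text
601
guard dx/dy [-0.11049759  0.44227814] -0.04319087835628947 0.3068413033865175
891
abut dy/dx [ 0.00697168 -0.03841203]
tray [[0.63, -0.179, 0.024], [0.631, -0.308, 0.024], [0.337, -0.31, 0.024], [0.337, -0.186, 0.024]] [ 0.484 -0.246  0.024]
box [[0.579, -0.343, 0.045], [0.577, -0.443, 0.045], [0.437, -0.438, 0.045], [0.439, -0.335, 0.045]] [ 0.508 -0.39   0.045]
```

drive_tool(
  increments=[
    {"claw": 0, "dz": -0.045, "wz": -6.6},
    {"dz": -0.045, "wz": -6.6},
    {"dz": -0.045, "wz": -6.6},
    {"dx": -0.02, "dy": -0.0422},
    {"dx": -0.02, "dy": -0.0422},
    {"dx": -0.02, "dy": -0.0422},
    {"dx": -0.02, "dy": -0.0422},
    {"dx": -0.02, "dy": -0.0422},
    {"dx": -0.02, "dy": -0.0422},
    {"dx": -0.02, "dy": -0.0422},
    {"dx": -0.02, "dy": -0.0422},
    {"dx": -0.02, "dy": -0.0422},
    {"dx": -0.02, "dy": -0.0422},
    {"dx": -0.02, "dy": -0.0422},
    {"dx": -0.02, "dy": -0.0422},
    {"dx": -0.02, "dy": -0.0422},
    {},
  ],
)

```text
schema error: expected keys claw, dx, dy, dz, wx, wy, wz
```

```bash
cat >> h.py <<'E'
BO=np.array([.579,.1155]);BY=.11
def bay(p): 
    c,s_=np.cos(BY),np.sin(BY);d=np.asarray(p)[...,:2]-BO;return np.stack([c*d[...,0]+s_*d[...,1],-s_*d[...,0]+c*d[...,1]],-1)
def tell():
    o=get_obs();R=rot(o["tool_rot"]);e=np.array(o["eef_pos"])
    print("t",round(o["t"],2),"bay",bay(e).round(4),"world",e.round(4),"yaw of -toolx",round(np.arctan2(-R[1,0],-R[0,0]),4),"tilt z",R[:,2].round(3),"w",np.round(o["gripper_width"],3),"F",np.round(o["contact_force"],1),"q",np.round(o["q"],2))
def want(bx,by,z):
    o=get_obs();R=rot(o["tool_rot"]);c,s_=np.cos(BY),np.sin(BY)
    w=np.array([BO[0]+c*bx-s_*by,BO[1]+s_*bx+c*by,z]);print("tool shift",(R.T@(w-o["eef_pos"])).round(4))
E
python3 - <<'E'
from h import *
tell()
s=shoot("wrist","w1")
E
```

```text
t 0.15 bay [-0.3595  0.5834] world [0.1576 0.6559 0.223 ] yaw of -toolx -0.2358 tilt z [-0.    -0.001 -1.   ] w 1.001 F [ 0.5 -0.1 -0. ] q [-1.44  0.48  0.02  1.56 -0.01  1.11 -0.08]
```

View pics/w1.png

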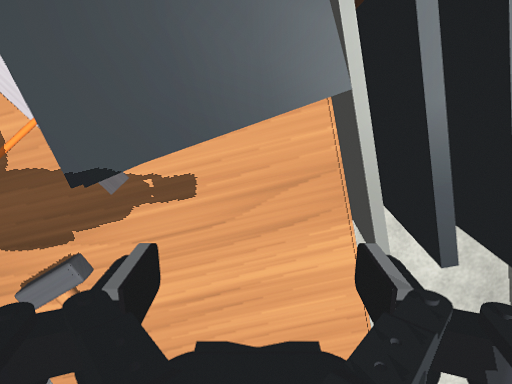

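The wrist view still shows the start, because the move was refused: every row needs all its keys. I'll resend it.

drive_tool(
  increments=[
    {"claw": 0, "dx": 0, "dy": 0, "dz": -0.045, "wx": 0, "wy": 0, "wz": -6.6},
    {"claw": 0, "dx": 0, "dy": 0, "dz": -0.045, "wx": 0, "wy": 0, "wz": -6.6},
    {"claw": 0, "dx": 0, "dy": 0, "dz": -0.045, "wx": 0, "wy": 0, "wz": -6.6},
    {"claw": 0, "dx": -0.02, "dy": -0.0422, "dz": 0, "wx": 0, "wy": 0, "wz": 0},
    {"claw": 0, "dx": -0.02, "dy": -0.0422, "dz": 0, "wx": 0, "wy": 0, "wz": 0},
    {"claw": 0, "dx": -0.02, "dy": -0.0422, "dz": 0, "wx": 0, "wy": 0, "wz": 0},
    {"claw": 0, "dx": -0.02, "dy": -0.0422, "dz": 0, "wx": 0, "wy": 0, "wz": 0},
    {"claw": 0, "dx": -0.02, "dy": -0.0422, "dz": 0, "wx": 0, "wy": 0, "wz": 0},
    {"claw": 0, "dx": -0.02, "dy": -0.0422, "dz": 0, "wx": 0, "wy": 0, "wz": 0},
    {"claw": 0, "dx": -0.02, "dy": -0.0422, "dz": 0, "wx": 0, "wy": 0, "wz": 0},
    {"claw": 0, "dx": -0.02, "dy": -0.0422, "dz": 0, "wx": 0, "wy": 0, "wz": 0},
    {"claw": 0, "dx": -0.02, "dy": -0.0422, "dz": 0, "wx": 0, "wy": 0, "wz": 0},
    {"claw": 0, "dx": -0.02, "dy": -0.0422, "dz": 0, "wx": 0, "wy": 0, "wz": 0},
    {"claw": 0, "dx": -0.02, "dy": -0.0422, "dz": 0, "wx": 0, "wy": 0, "wz": 0},
    {"claw": 0, "dx": -0.02, "dy": -0.0422, "dz": 0, "wx": 0, "wy": 0, "wz": 0},
    {"claw": 0, "dx": -0.02, "dy": -0.0422, "dz": 0, "wx": 0, "wy": 0, "wz": 0},
    {"claw": 0, "dx": 0, "dy": 0, "dz": 0, "wx": 0, "wy": 0, "wz": 0},
  ],
)

```text
t: 2.33
eef_pos: [0.4776, 0.1356, 0.3588]
tool_rot: [0.0, -0.051, 0.999, -0.0]
contact_force: [-0.5, 0.1, -0.4]
gripper_width: 0.001
grasp_force: 0.0
```

Run:
```python
from h import *
tell()
s=shoot("wrist","w1b"); X=cloud(s)
m=(X[...,2]>.17)&(X[...,2]<.2)&(abs(X[...,1]-.1)<.3);P=X[m]
b=bay(P);print(len(b),b.min(0),b.max(0)); 
if len(b): print(np.polyfit(b[:,1],b[:,0],1))
want(-.18,.035,.3)
```

```text
t 2.33 bay [-0.0986  0.0311] world [0.4776 0.1356 0.3588] yaw of -toolx 0.1025 tilt z [ 0.001 -0.001 -1.   ] w 0.001 F [-0.5  0.1 -0.4] q [-0.75  0.06  0.37  1.81 -0.02  1.28  1.3 ]
6024 [-0.16006506 -0.14659532] [-0.12625531  0.20153212]
[ 0.0012789  -0.14465781]
tool shift [0.0807 0.001  0.0587]
```

View pics/w1b.png

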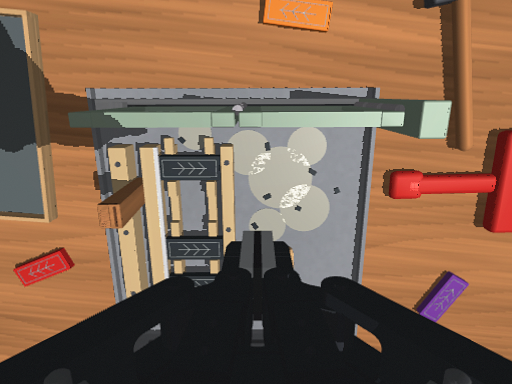

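The wrist view shows the guard as a straight band at rows 105–127, with the fold hinge pin at (237,108), the post at (433,118), the wedge head at (118,208) and a plate at (190,167). I'll refine the bay origin from this view.

Run:
```python
from h import *
s=load("w1b");X=cloud(s)
m=(X[...,2]>.186)&(X[...,2]<.198)&(X[...,0]>.3);b=bay(X[m]);
sel=(b[:,1]>-.13)&(b[:,1]<.14);print(np.percentile(b[sel,0],[2,50,98]),np.polyfit(b[sel,1],b[sel,0],1),b[:,1].min())
print("hinge",bay(onz(s,(237,108),.192)), "post mid",bay(onz(s,(433,118),.2)))
print("wedge top", bay(onz(s,(108,213),.141)),X[213,108])
for q in [(190,167),(196,248)]: print("plate",bay(onz(s,q,.036)))
g=cv2.imread("pics/w1b.png")
for z in (.02,): print("rim left/right front", bay(onz(s,[(87,90),(379,90)],.02)))
```

```text
[-0.15112658 -0.14416926 -0.13731588] [ 0.00425813 -0.14416776] -0.1465953216692581
hinge [[-0.1543919   0.01214001]] post mid [[-0.14435652  0.19138103]]
wedge top [[-0.03289927 -0.14629692]] [ 0.56239727 -0.03356434  0.14090926]
plate [[-0.06538235 -0.06809544]]
plate [[ 0.06438174 -0.06684936]]
rim left/right front [[-0.1739486  -0.2098847 ]
 [-0.1711902   0.20315873]]
```

```bash
sed -i 's/^BO=.*/BO=np.array([.5868,.1138]);BY=.106/' h.py; python3 -c "
from h import *
want(-.187,.025,.163)"
```

```text
tool shift [ 0.08   -0.0107  0.1957]
```

drive_tool(
  increments=[
    {"claw": 0, "dx": 0.04, "dy": -0.004, "dz": 0, "wx": 0, "wy": 0, "wz": 0},
    {"claw": 0, "dx": 0.04, "dy": -0.004, "dz": 0, "wx": 0, "wy": 0, "wz": 0},
    {"claw": 0, "dx": 0, "dy": 0, "dz": 0.04, "wx": 0, "wy": 0, "wz": 0},
    {"claw": 0, "dx": 0, "dy": 0, "dz": 0.04, "wx": 0, "wy": 0, "wz": 0},
    {"claw": 0, "dx": 0, "dy": 0, "dz": 0, "wx": 0, "wy": 0, "wz": 0},
  ],
)

```text
t: 3.0
eef_pos: [0.3952, 0.123, 0.2768]
tool_rot: [-0.002, -0.056, 0.998, -0.001]
contact_force: [0.5, 0.7, 0.9]
gripper_width: 0.002
grasp_force: 0.0
```

```bash
python3 -c "
from h import *
tell();want(-.187,.025,.163)"
```

```text
t 3.0 bay [-0.1896  0.0294] world [0.3952 0.123  0.2768] yaw of -toolx 0.1119 tilt z [-0.005 -0.003 -1.   ] w 0.002 F [0.5 0.7 0.9] q [-0.78 -0.04  0.33  2.08  0.01  1.1   1.22]
tool shift [-0.0031 -0.0042  0.1137]
```

drive_tool(
  increments=[
    {"claw": 0, "dx": -0.003, "dy": -0.004, "dz": 0.038, "wx": 0, "wy": 0, "wz": 0},
    {"claw": 0, "dx": 0, "dy": 0, "dz": 0.038, "wx": 0, "wy": 0, "wz": 0},
    {"claw": 0, "dx": 0, "dy": 0, "dz": 0.036, "wx": 0, "wy": 0, "wz": 0},
    {"claw": 0, "dx": 0, "dy": 0, "dz": 0, "wx": 0, "wy": 0, "wz": 0},
  ],
)

```text
t: 3.5
eef_pos: [0.4003, 0.1195, 0.1663]
tool_rot: [-0.001, -0.055, 0.998, -0.001]
contact_force: [-0.8, -0.3, -0.1]
gripper_width: -0.003
grasp_force: 0.0
```

```bash
python3 -c "
from h import *
tell()"
```

```text
t 3.5 bay [-0.1849  0.0254] world [0.4003 0.1195 0.1663] yaw of -toolx 0.1108 tilt z [-0.003 -0.002 -1.   ] w -0.003 F [-0.8 -0.3 -0.1] q [-0.76  0.12  0.35  2.21 -0.06  0.82  1.31]
```

drive_tool(
  increments=[
    {"claw": 0, "dx": -0.014, "dy": -0.001, "dz": 0, "wx": 0, "wy": 0, "wz": 0},
    {"claw": 0, "dx": -0.014, "dy": -0.001, "dz": 0, "wx": 0, "wy": 0, "wz": 0},
    {"claw": 0, "dx": -0.014, "dy": -0.001, "dz": 0, "wx": 0, "wy": 0, "wz": 0},
    {"claw": 0, "dx": -0.014, "dy": 0, "dz": 0, "wx": 0, "wy": 0, "wz": 0},
    {"claw": 0, "dx": -0.013, "dy": 0.007, "dz": 0, "wx": 0, "wy": 0, "wz": 0},
    {"claw": 0, "dx": -0.013, "dy": 0.007, "dz": 0, "wx": 0, "wy": 0, "wz": 0},
    {"claw": 0, "dx": -0.013, "dy": 0.007, "dz": 0, "wx": 0, "wy": 0, "wz": 0},
    {"claw": 0, "dx": -0.009, "dy": 0.011, "dz": 0, "wx": 0, "wy": 0, "wz": 0},
    {"claw": 0, "dx": -0.009, "dy": 0.011, "dz": 0, "wx": 0, "wy": 0, "wz": 0},
    {"claw": 0, "dx": -0.009, "dy": 0.011, "dz": 0, "wx": 0, "wy": 0, "wz": 0},
    {"claw": 0, "dx": 0, "dy": 0, "dz": 0, "wx": 0, "wy": 0, "wz": 0},
  ],
)

```text
t: 4.88
eef_pos: [0.5191, 0.1844, 0.1683]
tool_rot: [0.002, -0.055, 0.998, 0.001]
contact_force: [-0.0, -0.3, 0.1]
gripper_width: -0.009
grasp_force: 0.0
```

```bash
python3 -c "
from h import *
tell()"
```

```text
t 4.88 bay [-0.0599  0.0774] world [0.5191 0.1844 0.1683] yaw of -toolx 0.1104 tilt z [ 0.003  0.002 -1.   ] w -0.009 F [-0.  -0.3  0.1] q [-0.73  0.34  0.34  1.93 -0.15  0.89  1.37]
```

drive_tool(
  increments=[
    {"claw": 0, "dx": 0, "dy": 0.011, "dz": 0, "wx": 0, "wy": 0, "wz": 0},
    {"claw": 0, "dx": 0, "dy": 0.011, "dz": 0, "wx": 0, "wy": 0, "wz": 0},
    {"claw": 0, "dx": 0.002, "dy": 0.011, "dz": 0, "wx": 0, "wy": 0, "wz": 0},
    {"claw": 0, "dx": 0.007, "dy": 0.01, "dz": 0, "wx": 0, "wy": 0, "wz": 0},
    {"claw": 0, "dx": 0.007, "dy": 0.01, "dz": 0, "wx": 0, "wy": 0, "wz": 0},
    {"claw": 0, "dx": 0, "dy": 0, "dz": 0, "wx": 0, "wy": 0, "wz": 0},
  ],
)

```text
t: 5.62
eef_pos: [0.4949, 0.2348, 0.1674]
tool_rot: [0.0, -0.055, 0.998, 0.0]
contact_force: [-1.0, -1.4, -0.9]
gripper_width: -0.002
grasp_force: 0.6
```

Run:
```python
from h import *
tell()
s=shoot("top","top2"); cv2.imwrite("pics/c2.png",cv2.resize(s["p"][80:250,165:325,::-1],None,fx=3,fy=3))
X=cloud(s);m=(X[...,2]>.185)&(X[...,2]<.2);b=bay(X[m]);m2=(abs(b[:,0]+.05)<.16)&(abs(b[:,1]-.05)<.15);b=b[m2]
g=s["p"][m][m2].astype(int);k=(g[:,1]>g[:,0]+5);print(b[k][np.argsort(b[k][:,0])][::12].round(3).tolist())
```

```text
t 5.62 bay [-0.0786  0.13  ] world [0.4949 0.2348 0.1674] yaw of -toolx 0.1106 tilt z [ 0.001  0.001 -1.   ] w -0.002 F [-1.  -1.4 -0.9] q [-0.82  0.34  0.33  1.94 -0.14  0.88  1.26]
[[-0.16, 0.072], [-0.151, 0.071], [-0.144, 0.076], [-0.137, 0.082], [-0.13, 0.071], [-0.122, 0.077], [-0.114, 0.075], [-0.107, 0.087], [-0.097, 0.08], [-0.09, 0.094], [-0.051, 0.1], [-0.042, 0.102], [-0.035, 0.104], [-0.025, 0.107], [-0.017, 0.111]]
```

View pics/c2.png

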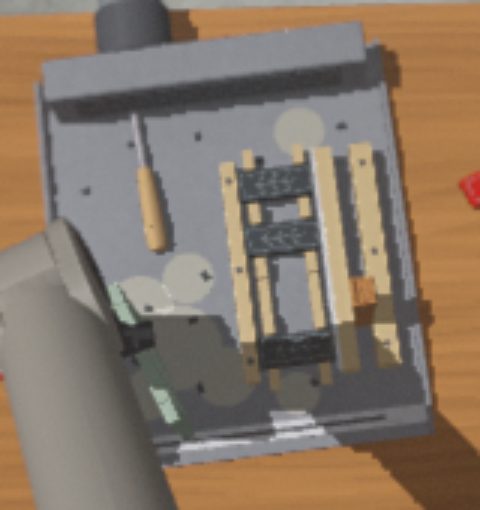

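drive_tool(
  increments=[
    {"claw": 0, "dx": 0, "dy": 0, "dz": -0.04, "wx": 0, "wy": 0, "wz": 0},
    {"claw": 0, "dx": 0, "dy": 0, "dz": -0.04, "wx": 0, "wy": 0, "wz": 0},
    {"claw": 0, "dx": 0, "dy": 0, "dz": 0, "wx": 0, "wy": 0, "wz": 0},
    {"claw": 0, "dx": -0.025, "dy": -0.045, "dz": 0, "wx": 0, "wy": 0, "wz": 0},
    {"claw": 0, "dx": -0.025, "dy": -0.045, "dz": 0, "wx": 0, "wy": 0, "wz": 0},
    {"claw": 0, "dx": 0, "dy": 0, "dz": 0.04, "wx": 0, "wy": 0, "wz": 0},
    {"claw": 0, "dx": 0, "dy": 0, "dz": 0.04, "wx": 0, "wy": 0, "wz": 0},
    {"claw": 0, "dx": 0, "dy": 0, "dz": 0, "wx": 0, "wy": 0, "wz": 0},
    {"claw": 0, "dx": 0, "dy": 0.016, "dz": 0, "wx": 0, "wy": 0, "wz": 0},
    {"claw": 0, "dx": 0, "dy": 0.016, "dz": 0, "wx": 0, "wy": 0, "wz": 0},
    {"claw": 0, "dx": 0, "dy": 0.016, "dz": 0, "wx": 0, "wy": 0, "wz": 0},
    {"claw": 0, "dx": 0, "dy": 0.012, "dz": 0, "wx": 0, "wy": 0, "wz": 0},
    {"claw": 0, "dx": 0, "dy": 0.012, "dz": 0, "wx": 0, "wy": 0, "wz": 0},
    {"claw": 0, "dx": 0, "dy": 0, "dz": 0, "wx": 0, "wy": 0, "wz": 0},
  ],
)

```text
t: 7.42
eef_pos: [0.5455, 0.2236, 0.1664]
tool_rot: [-0.001, -0.056, 0.998, 0.0]
contact_force: [0.4, -0.0, 0.6]
gripper_width: -0.002
grasp_force: 0.0
```

Run:
```python
from h import *
tell();want(-.033,-.144,.26)
s=load("w1b")
# wedge top refine: brown top face at z~.141
X=cloud(s);m=(abs(X[...,2]-.141)<.004);b=bay(X[m]);k=(abs(b[:,1]+.145)<.03)&(abs(b[:,0]+.035)<.04);print("wedge top",b[k].mean(0),b[k].min(0),b[k].max(0),k.sum())
```

```text
t 7.42 bay [-0.0294  0.1136] world [0.5455 0.2236 0.1664] yaw of -toolx 0.1119 tilt z [-0.002  0.001 -1.   ] w -0.002 F [ 0.4 -0.   0.6] q [-0.77  0.41  0.35  1.84 -0.18  0.92  1.35]
tool shift [ 0.0053 -0.2574 -0.0938]
wedge top [-0.03717283 -0.14251068] [-0.05154758 -0.15604833] [-0.0208863 -0.1299265] 570
```

drive_tool(
  increments=[
    {"claw": 0, "dx": 0, "dy": -0.025, "dz": 0, "wx": 0, "wy": 0, "wz": 0},
    {"claw": 0, "dx": 0, "dy": 0, "dz": -0.047, "wx": 0, "wy": 0, "wz": 0},
    {"claw": 0, "dx": 0, "dy": 0, "dz": -0.047, "wx": 0, "wy": 0, "wz": 0},
    {"claw": 0.05, "dx": 0.004, "dy": -0.046, "dz": 0, "wx": 0, "wy": 0, "wz": 0.1},
    {"claw": 0.05, "dx": 0.004, "dy": -0.046, "dz": 0, "wx": 0, "wy": 0, "wz": 0.1},
    {"claw": 0.05, "dx": 0, "dy": -0.046, "dz": 0, "wx": 0, "wy": 0, "wz": 0.1},
    {"claw": 0.05, "dx": 0, "dy": -0.046, "dz": 0, "wx": 0, "wy": 0, "wz": 0},
    {"claw": 0.05, "dx": 0, "dy": -0.046, "dz": 0, "wx": 0, "wy": 0, "wz": 0},
    {"claw": 0.05, "dx": 0, "dy": 0, "dz": 0, "wx": 0, "wy": 0, "wz": 0},
    {"claw": 0.05, "dx": 0, "dy": 0, "dz": 0, "wx": 0, "wy": 0, "wz": 0},
  ],
)

```text
t: 8.68
eef_pos: [0.5653, -0.0318, 0.2602]
tool_rot: [-0.001, -0.052, 0.999, 0.001]
contact_force: [-0.0, 0.6, 0.5]
gripper_width: 0.585
grasp_force: 0.0
```

Run:
```python
from h import *
tell();want(-.037,-.1425,.12)
s=shoot("top","top3");X=cloud(s);m=(X[...,2]>.18)&(X[...,2]<.2);b=bay(X[m]);k=(abs(b[:,0]+.08)<.1)&(abs(b[:,1]-.11)<.09);b=b[k]
print(b[np.argsort(b[:,0])][::25].round(3).tolist())
```

```text
t 8.68 bay [-0.0368 -0.1425] world [ 0.5653 -0.0318  0.2602] yaw of -toolx 0.1048 tilt z [-0.002  0.001 -1.   ] w 0.585 F [-0.   0.6  0.5] q [-0.45  0.28  0.49  1.8  -0.15  1.1   1.77]
tool shift [-0.     -0.0002  0.1402]
[[-0.172, 0.188], [-0.155, 0.114], [-0.147, 0.18], [-0.139, 0.118], [-0.132, 0.124], [-0.125, 0.129], [-0.117, 0.125], [-0.11, 0.125], [-0.103, 0.133], [-0.095, 0.125], [-0.089, 0.164], [-0.081, 0.137], [-0.074, 0.17], [-0.065, 0.16], [-0.059, 0.141], [-0.051, 0.128], [-0.044, 0.136], [-0.037, 0.141], [-0.029, 0.134], [-0.022, 0.137], [-0.014, 0.151], [-0.006, 0.164]]
```

drive_tool(
  increments=[
    {"claw": 0.05, "dx": 0, "dy": 0, "dz": 0.045, "wx": 0, "wy": 0, "wz": 0},
    {"claw": 0.05, "dx": 0, "dy": 0, "dz": 0.045, "wx": 0, "wy": 0, "wz": 0},
    {"claw": 0.05, "dx": 0, "dy": 0, "dz": 0.03, "wx": 0, "wy": 0, "wz": 0},
    {"claw": 0.05, "dx": 0, "dy": 0, "dz": 0.02, "wx": 0, "wy": 0, "wz": 0},
    {"claw": 0.05, "dx": 0, "dy": 0, "dz": 0, "wx": 0, "wy": 0, "wz": 0},
    {"claw": 0.01, "dx": 0, "dy": 0, "dz": 0, "wx": 0, "wy": 0, "wz": 0},
    {"claw": 0.01, "dx": 0, "dy": 0, "dz": 0, "wx": 0, "wy": 0, "wz": 0},
    {"claw": 0.01, "dx": 0, "dy": 0, "dz": 0, "wx": 0, "wy": 0, "wz": 0},
    {"claw": 0.01, "dx": 0, "dy": 0, "dz": 0, "wx": 0, "wy": 0, "wz": 0},
    {"claw": 0.01, "dx": 0, "dy": 0, "dz": 0, "wx": 0, "wy": 0, "wz": 0},
  ],
  newtons=80,
)

```text
t: 9.98
eef_pos: [0.5667, -0.0321, 0.1221]
tool_rot: [0.001, -0.053, 0.999, 0.0]
contact_force: [-1.5, 1.8, 6.3]
gripper_width: 0.275
grasp_force: 79.3
```

drive_tool(
  increments=[
    {"claw": 0.01, "dx": 0.005, "dy": 0, "dz": 0, "wx": 0, "wy": -3, "wz": 0},
    {"claw": 0.01, "dx": 0.005, "dy": 0, "dz": 0, "wx": 0, "wy": -3, "wz": 0},
    {"claw": 0.01, "dx": 0.005, "dy": 0, "dz": 0, "wx": 0, "wy": -3, "wz": 0},
    {"claw": 0.01, "dx": 0, "dy": 0, "dz": 0, "wx": 0, "wy": 0, "wz": 0},
  ],
)

```text
t: 10.48
eef_pos: [0.5536, -0.0336, 0.1229]
tool_rot: [0.082, -0.052, 0.995, 0.005]
contact_force: [-0.6, 2.2, 13.5]
gripper_width: 0.279
grasp_force: 80.4
```

```bash
python3 -c "
from h import *
tell();print(get_obs()['torque'])"
```

```text
t 10.47 bay [-0.0486 -0.1431] world [ 0.5536 -0.0336  0.1229] yaw of -toolx 0.1041 tilt z [ 0.163  0.018 -0.986] w 0.279 F [-0.6  2.2 13.5] q [-0.39  0.35  0.42  2.09 -0.29  0.59  1.9 ]
[ 0.30247116  0.26213129 -0.11572244]
```

drive_tool(
  increments=[
    {"claw": 0.01, "dx": -0.005, "dy": 0, "dz": 0, "wx": 0, "wy": 3, "wz": 0},
    {"claw": 0.01, "dx": -0.005, "dy": 0, "dz": 0, "wx": 0, "wy": 3, "wz": 0},
    {"claw": 0.01, "dx": -0.005, "dy": 0, "dz": 0, "wx": 0, "wy": 3, "wz": 0},
    {"claw": 0.01, "dx": -0.005, "dy": 0, "dz": 0, "wx": 0, "wy": 3, "wz": 0},
    {"claw": 0.01, "dx": -0.005, "dy": 0, "dz": 0, "wx": 0, "wy": 3, "wz": 0},
    {"claw": 0.01, "dx": -0.005, "dy": 0, "dz": 0, "wx": 0, "wy": 3, "wz": 0},
    {"claw": 0.01, "dx": 0, "dy": 0, "dz": 0, "wx": 0, "wy": 0, "wz": 0},
  ],
)

```text
t: 11.35
eef_pos: [0.5824, -0.0305, 0.122]
tool_rot: [-0.077, -0.052, 0.996, -0.004]
contact_force: [-1.3, 2.6, 6.0]
gripper_width: 0.278
grasp_force: 79.6
```

Run:
```python
from h import *
tell();print(get_obs()['torque'])
s=shoot("scene","s2");cv2.imwrite("pics/c3.png",cv2.resize(s["p"][130:270,160:320,::-1],None,fx=4,fy=4,interpolation=cv2.INTER_CUBIC))
```

```text
t 11.35 bay [-0.0196 -0.1431] world [ 0.5824 -0.0305  0.122 ] yaw of -toolx 0.1042 tilt z [-0.154 -0.016 -0.988] w 0.278 F [-1.3  2.6  6. ] q [-0.38  0.56  0.44  1.77 -0.25  1.03  1.84]
[ 0.26508529 -0.08539656 -0.42600045]
```

View pics/c3.png

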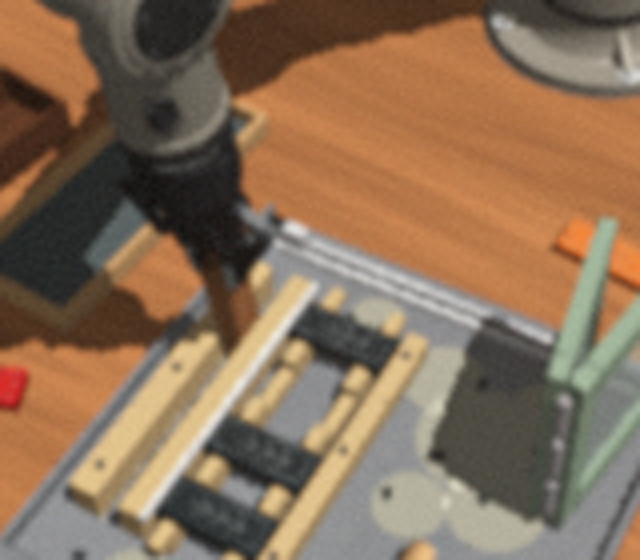

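drive_tool(
  increments=[
    {"claw": 0.01, "dx": 0.005, "dy": 0, "dz": -0.001, "wx": 0, "wy": -3, "wz": 0},
    {"claw": 0.01, "dx": 0.005, "dy": 0, "dz": -0.001, "wx": 0, "wy": -3, "wz": 0},
    {"claw": 0.01, "dx": 0.005, "dy": 0, "dz": -0.001, "wx": 0, "wy": -3, "wz": 0},
    {"claw": 0.01, "dx": 0.005, "dy": 0, "dz": -0.001, "wx": 0, "wy": -3, "wz": 0},
    {"claw": 0.01, "dx": 0.005, "dy": 0, "dz": -0.001, "wx": 0, "wy": -3, "wz": 0},
    {"claw": 0.01, "dx": 0.005, "dy": 0, "dz": -0.001, "wx": 0, "wy": -3, "wz": 0},
    {"claw": 0.01, "dx": 0, "dy": 0, "dz": 0, "wx": 0, "wy": 0, "wz": 0},
    {"claw": 0.01, "dx": -0.005, "dy": 0, "dz": -0.001, "wx": 0, "wy": 3, "wz": 0},
    {"claw": 0.01, "dx": -0.005, "dy": 0, "dz": -0.001, "wx": 0, "wy": 3, "wz": 0},
    {"claw": 0.01, "dx": -0.005, "dy": 0, "dz": -0.001, "wx": 0, "wy": 3, "wz": 0},
    {"claw": 0.01, "dx": -0.005, "dy": 0, "dz": -0.001, "wx": 0, "wy": 3, "wz": 0},
    {"claw": 0.01, "dx": -0.005, "dy": 0, "dz": -0.001, "wx": 0, "wy": 3, "wz": 0},
    {"claw": 0.01, "dx": -0.005, "dy": 0, "dz": -0.001, "wx": 0, "wy": 3, "wz": 0},
    {"claw": 0.01, "dx": 0, "dy": 0, "dz": 0, "wx": 0, "wy": 0, "wz": 0},
  ],
)

```text
t: 13.15
eef_pos: [0.5797, -0.031, 0.1322]
tool_rot: [-0.08, -0.052, 0.995, -0.004]
contact_force: [-1.0, 1.0, -17.4]
gripper_width: 0.276
grasp_force: 79.3
```

drive_tool(
  increments=[
    {"claw": 0.01, "dx": 0.005, "dy": 0, "dz": -0.0015, "wx": 0, "wy": -3, "wz": 0},
    {"claw": 0.01, "dx": 0.005, "dy": 0, "dz": -0.0015, "wx": 0, "wy": -3, "wz": 0},
    {"claw": 0.01, "dx": 0.005, "dy": 0, "dz": -0.0015, "wx": 0, "wy": -3, "wz": 0},
    {"claw": 0.01, "dx": 0.005, "dy": 0, "dz": -0.0015, "wx": 0, "wy": -3, "wz": 0},
    {"claw": 0.01, "dx": 0.005, "dy": 0, "dz": -0.0015, "wx": 0, "wy": -3, "wz": 0},
    {"claw": 0.01, "dx": 0.005, "dy": 0, "dz": -0.0015, "wx": 0, "wy": -3, "wz": 0},
    {"claw": 0.01, "dx": 0, "dy": 0, "dz": 0, "wx": 0, "wy": 0, "wz": 0},
    {"claw": 0.01, "dx": -0.005, "dy": 0, "dz": -0.0015, "wx": 0, "wy": 3, "wz": 0},
    {"claw": 0.01, "dx": -0.005, "dy": 0, "dz": -0.0015, "wx": 0, "wy": 3, "wz": 0},
    {"claw": 0.01, "dx": -0.005, "dy": 0, "dz": -0.0015, "wx": 0, "wy": 3, "wz": 0},
    {"claw": 0.01, "dx": 0, "dy": 0, "dz": 0, "wx": 0, "wy": 0, "wz": 0},
  ],
)

```text
t: 14.52
eef_pos: [0.5642, -0.0329, 0.148]
tool_rot: [-0.003, -0.052, 0.999, -0.001]
contact_force: [-1.3, -1.3, -23.3]
gripper_width: 0.277
grasp_force: 80.9
```

Run:
```python
from h import *
tell()
s=shoot("scene","s3");cv2.imwrite("pics/c4.png",cv2.resize(s["p"][140:240,180:280,::-1],None,fx=4,fy=4,interpolation=cv2.INTER_CUBIC))
```

```text
t 14.53 bay [-0.038  -0.1434] world [ 0.5642 -0.0329  0.148 ] yaw of -toolx 0.1046 tilt z [-0.006 -0.001 -1.   ] w 0.277 F [ -1.3  -1.3 -23.3] q [-0.41  0.41  0.46  1.91 -0.23  0.87  1.84]
```

View pics/c4.png

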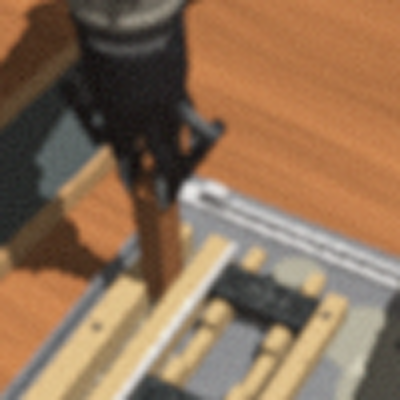

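drive_tool(
  increments=[
    {"claw": 0.01, "dx": 0, "dy": 0, "dz": -0.005, "wx": 0, "wy": 0, "wz": 0},
    {"claw": 0.01, "dx": 0, "dy": 0, "dz": -0.01, "wx": 0, "wy": 0, "wz": 0},
    {"claw": 0.01, "dx": 0, "dy": 0, "dz": -0.02, "wx": 0, "wy": 0, "wz": 0},
    {"claw": 0.01, "dx": 0, "dy": 0, "dz": -0.04, "wx": 0, "wy": 0, "wz": 0},
    {"claw": 0.01, "dx": 0, "dy": 0, "dz": -0.04, "wx": 0, "wy": 0, "wz": 0},
    {"claw": 0.01, "dx": 0, "dy": 0, "dz": 0, "wx": 0, "wy": 0, "wz": 0},
    {"claw": 0.01, "dx": 0, "dy": 0, "dz": 0, "wx": 0, "wy": 0, "wz": 0},
  ],
)

```text
t: 15.45
eef_pos: [0.5664, -0.0327, 0.2664]
tool_rot: [0.002, -0.052, 0.999, 0.0]
contact_force: [-0.7, -0.1, -0.6]
gripper_width: 0.274
grasp_force: 85.4
```

Run:
```python
from h import *
tell()
s=shoot("scene","s4")
o=get_obs();R=rot(o["tool_rot"])
s=shoot("top","top4")
X=cloud(s)
# box & tray by colour/height
hsv=cv2.cvtColor(s["p"],cv2.COLOR_RGB2HSV)
m=((hsv[...,2]<110)&(hsv[...,1]>90)).astype(np.uint8);m[:, :340]=0;m[:150]=0;m[260:]=0
c=max(cv2.findContours(m,cv2.RETR_EXTERNAL,cv2.CHAIN_APPROX_NONE)[0],key=cv2.contourArea);r=cv2.minAreaRect(c);bp=cv2.boxPoints(r)
print("box",r,onz(s,bp,.045).round(3).tolist(),onz(s,bp,.045).mean(0))
m=((hsv[...,1]<80)&(hsv[...,2]<140)).astype(np.uint8);m[:,:325]=0;m[:,372:]=0;m[:150]=0;m[260:]=0
c=max(cv2.findContours(m,cv2.RETR_EXTERNAL,cv2.CHAIN_APPROX_NONE)[0],key=cv2.contourArea);r=cv2.minAreaRect(c);bp=cv2.boxPoints(r)
print("tray felt",r,onz(s,bp,.006).round(3).tolist(),onz(s,bp,.006).mean(0))
sc=load("s4")["p"][110:240,140:280,::-1];t=s["p"][140:270,260:420,::-1]
cv2.imwrite("pics/c5.png",np.hstack([cv2.resize(sc,(400,371)),cv2.resize(t,(400,371))]))
```

```text
t 15.45 bay [-0.0358 -0.1436] world [ 0.5664 -0.0327  0.2664] yaw of -toolx 0.1046 tilt z [ 0.004  0.001 -1.   ] w 0.274 F [-0.7 -0.1 -0.6] q [-0.46  0.28  0.51  1.8  -0.15  1.1   1.77]
box ((383.5, 211.5), (95.0, 47.0), 90.0) [[0.621, -0.29, 0.045], [0.618, -0.454, 0.045], [0.295, -0.432, 0.045], [0.3, -0.274, 0.045]] [ 0.45844802 -0.3622784   0.045     ]
tray felt ((346.8692932128906, 205.6273956298828), (82.85689544677734, 32.10529708862305), 85.53284454345703) [[0.626, -0.185, 0.006], [0.633, -0.298, 0.006], [0.345, -0.305, 0.006], [0.339, -0.195, 0.006]] [ 0.48575916 -0.24533828  0.006     ]
```

View pics/c5.png

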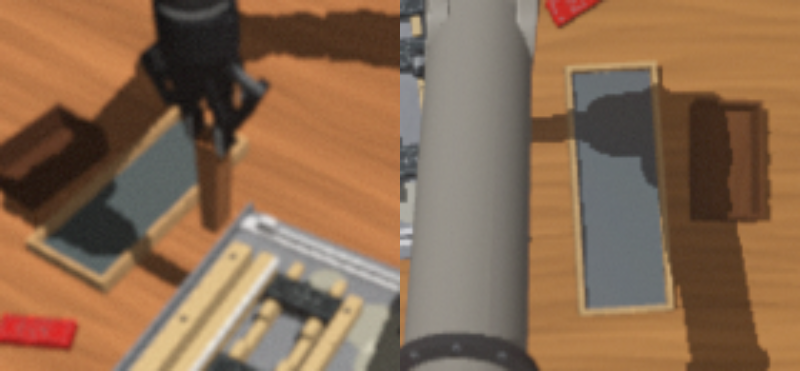

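```bash
python3 - <<'E'
from h import *
s=load("top1")
X=cloud(s);sub=X[150:240,365:415];p=s["p"][150:240,365:415]
m=(sub[...,2]>.03)&(sub[...,2]<.06);P=sub[m];print("rim pts",len(P),P.min(0).round(3),P.max(0).round(3),((P.min(0)+P.max(0))/2).round(3))
c=np.percentile(P,[3,97],axis=0).round(3);print(c)
r=cv2.minAreaRect((P[:,:2]*1000).astype(np.float32));print(r)
E
python3 - <<'E'
import sys;sys.path.insert(0,'.')
from h import *
o=get_obs();R=rot(o["tool_rot"]);print((R.T@(np.array([.508,-.393,.28])-o["eef_pos"])).round(4))
E
```

```text
rim pts 376 [ 0.379 -0.444  0.03 ] [ 0.585 -0.304  0.053] [ 0.482 -0.374  0.042]
[[ 0.44  -0.441  0.031]
 [ 0.581 -0.345  0.05 ]]
((479.78253173828125, -372.5486145019531), (131.74501037597656, 210.37582397460938), 85.75885009765625)
[ 0.0947 -0.3524 -0.0154]
```

drive_tool(
  increments=[
    {"claw": 0.01, "dx": 0, "dy": 0, "dz": 0, "wx": 0, "wy": 0, "wz": 4.3},
    {"claw": 0.01, "dx": 0.0084, "dy": -0.0449, "dz": 0, "wx": 0, "wy": 0, "wz": 0},
    {"claw": 0.01, "dx": 0.0084, "dy": -0.0449, "dz": 0, "wx": 0, "wy": 0, "wz": 0},
    {"claw": 0.01, "dx": 0.0084, "dy": -0.0449, "dz": 0, "wx": 0, "wy": 0, "wz": 0},
    {"claw": 0.01, "dx": 0.0084, "dy": -0.0449, "dz": 0, "wx": 0, "wy": 0, "wz": 0},
    {"claw": 0.01, "dx": 0.0084, "dy": -0.0449, "dz": 0, "wx": 0, "wy": 0, "wz": 0},
    {"claw": 0.01, "dx": 0.0084, "dy": -0.0449, "dz": 0, "wx": 0, "wy": 0, "wz": 0},
    {"claw": 0.01, "dx": 0.0084, "dy": -0.0449, "dz": 0, "wx": 0, "wy": 0, "wz": 0},
    {"claw": 0.01, "dx": 0.0084, "dy": -0.0449, "dz": 0, "wx": 0, "wy": 0, "wz": 0},
    {"claw": 0.01, "dx": 0, "dy": 0, "dz": 0, "wx": 0, "wy": 0, "wz": 0},
    {"claw": 0.01, "dx": 0, "dy": 0, "dz": 0, "wx": 0, "wy": 0, "wz": 0},
  ],
)

```text
t: 16.92
eef_pos: [0.509, -0.3931, 0.2639]
tool_rot: [-0.001, -0.015, 1.0, 0.001]
contact_force: [0.5, 0.2, -0.6]
gripper_width: 0.271
grasp_force: 85.5
```

Run:
```python
from h import *
tell()
a=shoot("wrist","w5");b=shoot("scene","s5")
o=get_obs()
print("tip proj",proj(b,np.array(o["eef_pos"])-[0,0,.115]))
cv2.imwrite("pics/c6.png",np.hstack([cv2.resize(a["p"],(400,300)),cv2.resize(b["p"][50:200,100:300],(400,300))])[...,::-1])
```

```text
t 16.93 bay [-0.131  -0.4958] world [ 0.509  -0.3931  0.2639] yaw of -toolx 0.0295 tilt z [-0.001  0.001 -1.   ] w 0.271 F [ 0.5  0.2 -0.6] q [ 0.11  0.44  0.63  1.62 -0.28  1.17  2.4 ]
tip proj [[148.90650589 139.27434953]]
```

View pics/c6.png

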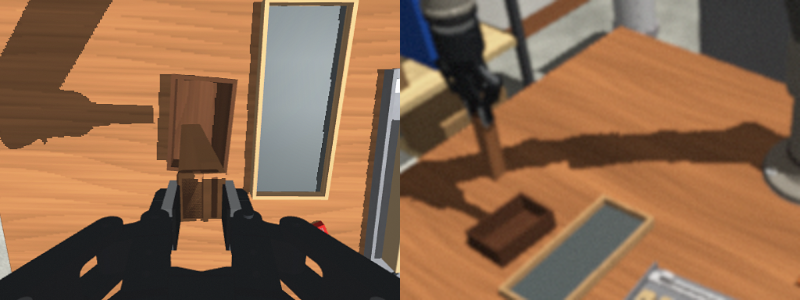

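The right half shows the wedge still gripped. The left half shows the box right ahead of the fingers, spanning about (163–236, 74–172+). I'll measure its rim from this view.

Run:
```python
from h import *
a=load("w5")
print(onz(a,np.array([(162,74),(237,80),(231,172),(163,165)])*1.28,.045).round(3))
X=cloud(a);m=(abs(X[...,2]-.043)<.006)&(X[...,1]<-.32)&(X[...,1]>-.47);P=X[m];print(len(P),np.percentile(P,[1,99],axis=0).round(3))
t=load("w5");fe=[(257,3),(352,3),(325,195),(255,197)];print("tray rim",onz(a,np.array(fe)*1.28,.024).round(3))
```

```text
[[ 0.443 -0.448  0.045]
 [ 0.448 -0.345  0.045]
 [ 0.584 -0.345  0.045]
 [ 0.575 -0.449  0.045]]
1932 [[ 0.443 -0.441  0.038]
 [ 0.583 -0.346  0.046]]
tray rim [[ 0.347 -0.322  0.024]
 [ 0.344 -0.194  0.024]
 [ 0.628 -0.184  0.024]
 [ 0.635 -0.299  0.024]]
```

drive_tool(
  increments=[
    {"claw": 0.01, "dx": -0.004, "dy": 0, "dz": 0.04, "wx": 0, "wy": 0, "wz": 0},
    {"claw": 0.01, "dx": 0, "dy": 0, "dz": 0.04, "wx": 0, "wy": 0, "wz": 0},
    {"claw": 0.01, "dx": 0, "dy": 0, "dz": 0.035, "wx": 0, "wy": 0, "wz": 0},
    {"claw": 0.01, "dx": 0, "dy": 0, "dz": 0.014, "wx": 0, "wy": 0, "wz": 0},
    {"claw": 0.01, "dx": 0, "dy": 0, "dz": 0.01, "wx": 0, "wy": 0, "wz": 0},
    {"claw": 0.01, "dx": 0, "dy": 0, "dz": 0, "wx": 0, "wy": 0, "wz": 0},
    {"claw": 0.01, "dx": 0, "dy": 0, "dz": 0, "wx": 0, "wy": 0, "wz": 0},
  ],
)

```text
t: 17.9
eef_pos: [0.5137, -0.3941, 0.1272]
tool_rot: [0.001, -0.015, 1.0, -0.001]
contact_force: [0.5, -1.1, -1.6]
gripper_width: 0.275
grasp_force: 85.4
```

drive_tool(
  increments=[
    {"claw": 0.01, "dx": 0, "dy": 0, "dz": 0.002, "wx": 0, "wy": 0, "wz": 0},
    {"claw": 0.01, "dx": 0, "dy": 0, "dz": 0.001, "wx": 0, "wy": 0, "wz": 0},
    {"claw": 0.026, "dx": 0, "dy": 0, "dz": 0, "wx": 0, "wy": 0, "wz": 0},
    {"claw": 0.03, "dx": 0, "dy": 0, "dz": 0, "wx": 0, "wy": 0, "wz": 0},
    {"claw": 0.045, "dx": 0, "dy": 0, "dz": 0, "wx": 0, "wy": 0, "wz": 0},
    {"claw": 0.06, "dx": 0, "dy": 0, "dz": 0, "wx": 0, "wy": 0, "wz": 0},
    {"claw": 0.06, "dx": 0, "dy": 0, "dz": 0, "wx": 0, "wy": 0, "wz": 0},
    {"claw": 0.06, "dx": 0, "dy": 0, "dz": -0.04, "wx": 0, "wy": 0, "wz": 0},
    {"claw": 0.06, "dx": 0, "dy": 0, "dz": -0.05, "wx": 0, "wy": 0, "wz": 0},
    {"claw": 0.06, "dx": 0, "dy": 0, "dz": -0.05, "wx": 0, "wy": 0, "wz": 0},
    {"claw": 0.06, "dx": 0, "dy": 0, "dz": 0, "wx": 0, "wy": 0, "wz": 0},
  ],
)

```text
t: 19.27
eef_pos: [0.5146, -0.3956, 0.2677]
tool_rot: [0.004, -0.015, 1.0, -0.002]
contact_force: [-0.3, 0.4, -0.7]
gripper_width: 0.706
grasp_force: 0.0
```

Run:
```python
from h import *
tell()
b=shoot("scene","s6"); t=shoot("top","top6")
X=cloud(b);m=(X[...,2]>.06)&(X[...,2]<.16)&(abs(X[...,0]-.513)<.08)&(abs(X[...,1]+.394)<.06);P=X[m];print("wedge pts",len(P),P.min(0).round(3) if len(P) else '',P.max(0).round(3) if len(P) else '')
T=cloud(t)
for n,x in((1,-.072),(2,-.007),(3,.058),(4,.123)):
  for nm,S,XX in(("top",t,T),):
    px=proj(S,np.r_[BO+np.array([[np.cos(BY),-np.sin(BY)],[np.sin(BY),np.cos(BY)]])@[x,-.065],.036])[0].round().astype(int);print(n,px,XX[px[1],px[0]].round(3),S["p"][px[1],px[0]])
cv2.imwrite("pics/c7.png",np.hstack([cv2.resize(t["p"][80:250,200:420],(400,309)),cv2.resize(b["p"][130:284,120:320],(400,309))])[...,::-1])
```

```text
t 19.27 bay [-0.1257 -0.4989] world [ 0.5146 -0.3956  0.2677] yaw of -toolx 0.0291 tilt z [ 0.007 -0.004 -1.   ] w 0.706 F [-0.3  0.4 -0.7] q [ 0.11  0.45  0.63  1.61 -0.28  1.17  2.4 ]
wedge pts 217 [ 0.49  -0.419  0.06 ] [ 0.525 -0.387  0.147]
1 [263 195] [0.522 0.043 0.033] [83 85 89]
2 [261 176] [0.594 0.049 0.008] [139 141 146]
3 [259 158] [0.651 0.054 0.038] [92 97 99]
4 [256 140] [0.716 0.063 0.035] [104 107 109]
```

View pics/c7.png

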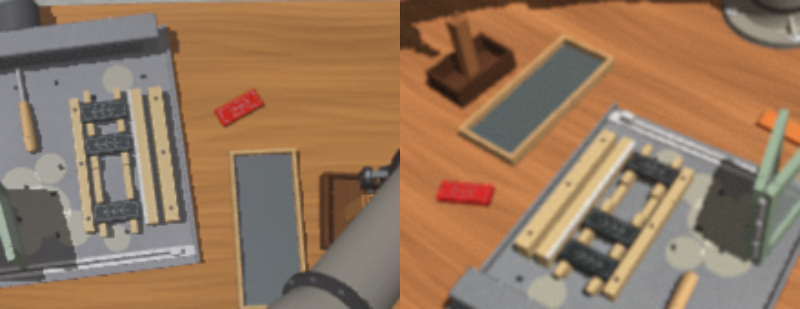

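Wedge stands upright in the box (scene crop (465,50)); three plates remain in the clamp. I'll turn the tool 90° and go for a close look.

drive_tool(
  increments=[
    {"claw": 0.06, "dx": 0, "dy": 0, "dz": 0, "wx": 0, "wy": 0, "wz": 10.7},
    {"claw": 0.06, "dx": 0, "dy": 0, "dz": 0, "wx": 0, "wy": 0, "wz": 10.7},
    {"claw": 0.06, "dx": 0, "dy": 0, "dz": 0, "wx": 0, "wy": 0, "wz": 10.7},
    {"claw": 0.06, "dx": 0, "dy": 0, "dz": 0, "wx": 0, "wy": 0, "wz": 10.7},
    {"claw": 0.06, "dx": 0, "dy": 0, "dz": 0, "wx": 0, "wy": 0, "wz": 10.7},
    {"claw": 0.06, "dx": 0, "dy": 0, "dz": 0, "wx": 0, "wy": 0, "wz": 10.7},
    {"claw": 0.06, "dx": 0, "dy": 0, "dz": 0, "wx": 0, "wy": 0, "wz": 10.7},
    {"claw": 0.06, "dx": 0, "dy": 0, "dz": 0, "wx": 0, "wy": 0, "wz": 10.7},
    {"claw": 0.06, "dx": 0.0436, "dy": 0.0189, "dz": 0, "wx": 0, "wy": 0, "wz": 0},
    {"claw": 0.06, "dx": 0.0436, "dy": 0.0189, "dz": 0, "wx": 0, "wy": 0, "wz": 0},
    {"claw": 0.06, "dx": 0.0436, "dy": 0.0189, "dz": 0, "wx": 0, "wy": 0, "wz": 0},
    {"claw": 0.06, "dx": 0.0436, "dy": 0.0189, "dz": 0, "wx": 0, "wy": 0, "wz": 0},
    {"claw": 0.06, "dx": 0.0436, "dy": 0.0189, "dz": 0, "wx": 0, "wy": 0, "wz": 0},
    {"claw": 0.06, "dx": 0.0436, "dy": 0.0189, "dz": 0, "wx": 0, "wy": 0, "wz": 0},
    {"claw": 0.06, "dx": 0.0436, "dy": 0.0189, "dz": 0, "wx": 0, "wy": 0, "wz": 0},
    {"claw": 0.06, "dx": 0.0436, "dy": 0.0189, "dz": 0, "wx": 0, "wy": 0, "wz": 0},
    {"claw": 0.06, "dx": 0, "dy": 0, "dz": 0, "wx": 0, "wy": 0, "wz": 0},
  ],
)

```text
t: 21.5
eef_pos: [0.6268, -0.0248, 0.2602]
tool_rot: [-0.002, 0.665, 0.746, -0.001]
contact_force: [0.1, -0.6, -0.7]
gripper_width: 0.706
grasp_force: 0.0
```

Run:
```python
from h import *
tell()
a=shoot("wrist","w8");X=cloud(a);B=bay(X.reshape(-1,3)).reshape(384,512,2)
hsv=cv2.cvtColor(a["p"],cv2.COLOR_RGB2HSV)
print(np.median(hsv[(abs(B[...,1]+.065)<.03)&(abs(B[...,0]-.058)<.012)],axis=0))
m=((hsv[...,2]<105)&(abs(X[...,2]-.034)<.012)&(B[...,1]>-.16)&(B[...,1]<0)&(abs(B[...,0]-.025)<.16)).astype(np.uint8)
m=cv2.morphologyEx(m,cv2.MORPH_OPEN,np.ones((3,3)))
m=cv2.morphologyEx(m,cv2.MORPH_CLOSE,np.ones((9,9)))
for c in cv2.findContours(m,cv2.RETR_EXTERNAL,cv2.CHAIN_APPROX_NONE)[0]:
    if cv2.contourArea(c)<400: continue
    P=bay(onz(a,c.reshape(-1,2),.036));r=cv2.minAreaRect((P*1000).astype(np.float32));print(np.round(r[0],1),np.round(r[1],1),round(r[2],1),c.reshape(-1,2).mean(0).round())
```

```text
t 21.5 bay [ 0.0251 -0.1421] world [ 0.6268 -0.0248  0.2602] yaw of -toolx -1.4563 tilt z [-0.004  0.001 -1.   ] w 0.706 F [ 0.1 -0.6 -0.7] q [-0.76  0.55  1.04  1.68 -0.51  1.21  0.51]
[102.  30.  79.]
[ 59.1 -67.5] [89.3 36.1] 89.8 [288.  88.]
[123.9 -61.4] [ 39.9 100.6] 0.0 [348.  85.]
[-69.7 -61.6] [101.3  39.5] 89.7 [168.  83.]
```

View pics/w8.png

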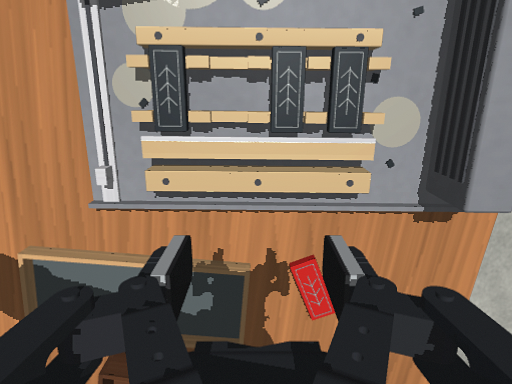

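```bash
python3 -c "
from h import *
want(-.0705,-.0675,.047)"
```

```text
tool shift [ 0.0783 -0.0933  0.2141]
```

drive_tool(
  increments=[
    {"claw": 0.052, "dx": 0.026, "dy": -0.031, "dz": 0, "wx": 0, "wy": 0, "wz": 0.5},
    {"claw": 0.052, "dx": 0.026, "dy": -0.031, "dz": 0, "wx": 0, "wy": 0, "wz": 0},
    {"claw": 0.052, "dx": 0.026, "dy": -0.031, "dz": 0, "wx": 0, "wy": 0, "wz": 0},
    {"claw": 0.052, "dx": 0, "dy": 0, "dz": 0.045, "wx": 0, "wy": 0, "wz": 0},
    {"claw": 0.052, "dx": 0, "dy": 0, "dz": 0.045, "wx": 0, "wy": 0, "wz": 0},
    {"claw": 0.052, "dx": 0, "dy": 0, "dz": 0.045, "wx": 0, "wy": 0, "wz": 0},
    {"claw": 0.052, "dx": 0, "dy": 0, "dz": 0, "wx": 0, "wy": 0, "wz": 0},
  ],
)

```text
t: 22.42
eef_pos: [0.5228, 0.0358, 0.1254]
tool_rot: [-0.002, 0.673, 0.74, -0.003]
contact_force: [-0.6, 0.6, 0.7]
gripper_width: 0.614
grasp_force: 0.0
```

```bash
python3 -c "
from h import *
tell();want(-.0705,-.0675,.045)"
```

```text
t 22.43 bay [-0.0719 -0.0708] world [0.5228 0.0358 0.1254] yaw of -toolx -1.476 tilt z [-0.007 -0.002 -1.   ] w 0.614 F [-0.6  0.6  0.7] q [-0.93  0.54  0.98  2.05 -0.59  0.87  0.49]
tool shift [0.0035 0.0019 0.0803]
```

drive_tool(
  increments=[
    {"claw": 0.052, "dx": 0.0035, "dy": 0.002, "dz": 0.04, "wx": 0, "wy": 0, "wz": -0.5},
    {"claw": 0.052, "dx": 0, "dy": 0, "dz": 0.025, "wx": 0, "wy": 0, "wz": 0},
    {"claw": 0.052, "dx": 0, "dy": 0, "dz": 0.015, "wx": 0, "wy": 0, "wz": 0},
    {"claw": 0.052, "dx": 0, "dy": 0, "dz": 0, "wx": 0, "wy": 0, "wz": 0},
    {"claw": 0.02, "dx": 0, "dy": 0, "dz": 0, "wx": 0, "wy": 0, "wz": 0},
    {"claw": 0.02, "dx": 0, "dy": 0, "dz": 0, "wx": 0, "wy": 0, "wz": 0},
    {"claw": 0.02, "dx": 0, "dy": 0, "dz": 0, "wx": 0, "wy": 0, "wz": 0},
    {"claw": 0.02, "dx": 0, "dy": 0, "dz": 0, "wx": 0, "wy": 0, "wz": 0},
  ],
  newtons=60,
)

```text
t: 23.42
eef_pos: [0.5278, 0.0413, 0.0482]
tool_rot: [0.0, 0.668, 0.744, 0.0]
contact_force: [-0.7, 0.6, 1.1]
gripper_width: 0.233
grasp_force: 0.0
```

```bash
python3 -c "
from h import *
tell()"
```

```text
t 23.43 bay [-0.0664 -0.0658] world [0.5278 0.0413 0.0482] yaw of -toolx -1.4644 tilt z [ 0.  0. -1.] w 0.233 F [-0.7  0.6  1.1] q [-0.82  0.65  0.83  2.08 -0.73  0.73  0.59]
```

drive_tool(
  increments=[
    {"claw": 0.052, "dx": 0, "dy": 0, "dz": 0, "wx": 0, "wy": 0, "wz": 0},
    {"claw": 0.052, "dx": 0, "dy": 0, "dz": -0.045, "wx": 0, "wy": 0, "wz": 0},
    {"claw": 0.052, "dx": -0.03, "dy": 0, "dz": -0.045, "wx": 0, "wy": 0, "wz": 0},
    {"claw": 0.052, "dx": -0.03, "dy": 0, "dz": -0.035, "wx": 0, "wy": 0, "wz": 0},
    {"claw": 0.052, "dx": 0, "dy": 0, "dz": 0, "wx": 0, "wy": 0, "wz": 0},
  ],
)

```text
t: 24.05
eef_pos: [0.5356, -0.0213, 0.1757]
tool_rot: [0.002, 0.67, 0.742, 0.002]
contact_force: [-0.2, -0.3, -0.4]
gripper_width: 0.609
grasp_force: 0.0
```

```bash
cat > pl.py <<'E'
from h import *
def plates(a,z=.036,f=None,lim=None,vmax=105,smax=70):
    X=cloud(a);hsv=cv2.cvtColor(a["p"],cv2.COLOR_RGB2HSV)
    W=X if f is None else np.dstack([f(X.reshape(-1,3)).reshape(384,512,2),X[...,2]])
    m=((hsv[...,2]<vmax)&(hsv[...,1]<smax)&(abs(W[...,2]-z)<.012)&(W[...,0]>lim[0])&(W[...,0]<lim[1])&(W[...,1]>lim[2])&(W[...,1]<lim[3])).astype(np.uint8)
    m=cv2.morphologyEx(cv2.morphologyEx(m,cv2.MORPH_OPEN,np.ones((3,3))),cv2.MORPH_CLOSE,np.ones((7,7)))
    for c in cv2.findContours(m,cv2.RETR_EXTERNAL,cv2.CHAIN_APPROX_NONE)[0]:
        if cv2.contourArea(c)<400: continue
        P=onz(a,c.reshape(-1,2),z);P=P[:,:2] if f is None else f(P)
        r=cv2.minAreaRect((P*1000).astype(np.float32));print(np.round(r[0],1),np.round(r[1],1),round(r[2],1),"px",c.reshape(-1,2).mean(0).round())
E
python3 - <<'E'
from pl import *
tell()
a=shoot("wrist","w9");plates(a,f=bay,lim=(-.15,.2,-.17,.03))
X=cloud(a);print(X[100:200:20,256].round(3).tolist())
E
```

```text
t 24.05 bay [-0.0652 -0.1289] world [ 0.5356 -0.0213  0.1757] yaw of -toolx -1.4688 tilt z [ 0.005  0.    -1.   ] w 0.609 F [-0.2 -0.3 -0.4] q [-0.87  0.48  1.05  1.99 -0.51  0.96  0.54]
[-71.  -67.3] [35.4 88.7] 0.0 px [246. 101.]
[ 56.8 -67.1] [88.6 39.4] 89.9 px [398. 100.]
[120.4 -61.3] [100.9  42.7] 89.9 px [476.  93.]
[[0.531, 0.044, 0.036], [0.533, 0.027, 0.035], [0.535, 0.01, 0.036], [0.537, -0.013, 0.006], [0.538, -0.024, 0.042]]
```

View pics/w9.png

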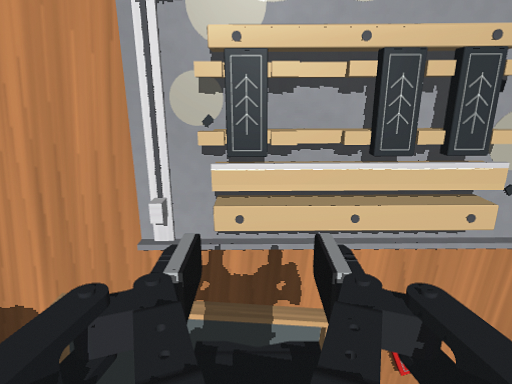

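```bash
python3 -c "
from h import *
want(-.0710,-.0675,.040)"
```

```text
tool shift [ 0.0591 -0.0054  0.1339]
```

drive_tool(
  increments=[
    {"claw": 0.052, "dx": 0.03, "dy": -0.0025, "dz": 0.03, "wx": 0, "wy": 0, "wz": 0},
    {"claw": 0.052, "dx": 0.03, "dy": -0.0025, "dz": 0.03, "wx": 0, "wy": 0, "wz": 0},
    {"claw": 0.052, "dx": 0, "dy": 0, "dz": 0.03, "wx": 0, "wy": 0, "wz": 0},
    {"claw": 0.052, "dx": 0, "dy": 0, "dz": 0.02, "wx": 0, "wy": 0, "wz": 0},
    {"claw": 0.052, "dx": 0, "dy": 0, "dz": 0.014, "wx": 0, "wy": 0, "wz": 0},
    {"claw": 0.052, "dx": 0, "dy": 0, "dz": 0.01, "wx": 0, "wy": 0, "wz": 0},
    {"claw": 0.052, "dx": 0, "dy": 0, "dz": 0, "wx": 0, "wy": 0, "wz": 0},
  ],
)

```text
t: 24.98
eef_pos: [0.5223, 0.0407, 0.0384]
tool_rot: [-0.0, 0.669, 0.744, -0.0]
contact_force: [-0.1, -0.4, -0.0]
gripper_width: 0.607
grasp_force: 0.0
```

```bash
python3 -c "
from h import *
tell();want(-.0710,-.0675,.038)"
```

```text
t 24.98 bay [-0.0719 -0.0659] world [0.5223 0.0407 0.0384] yaw of -toolx -1.4646 tilt z [-0.001 -0.    -1.   ] w 0.607 F [-0.1 -0.4 -0. ] q [-0.81  0.65  0.82  2.09 -0.74  0.71  0.61]
tool shift [-0.0016  0.0009  0.0004]
```

drive_tool(
  increments=[
    {"claw": 0.025, "dx": -0.0015, "dy": 0.001, "dz": 0, "wx": 0, "wy": 0, "wz": 0},
    {"claw": 0.025, "dx": 0, "dy": 0, "dz": 0, "wx": 0, "wy": 0, "wz": 0},
    {"claw": 0.025, "dx": 0, "dy": 0, "dz": 0, "wx": 0, "wy": 0, "wz": 0},
    {"claw": 0.025, "dx": 0, "dy": 0, "dz": 0, "wx": 0, "wy": 0, "wz": 0},
  ],
)

```text
t: 25.48
eef_pos: [0.5239, 0.0394, 0.0392]
tool_rot: [0.0, 0.669, 0.744, 0.0]
contact_force: [0.4, 0.9, -0.2]
gripper_width: 0.291
grasp_force: 0.0
```

Run:
```python
from pl import *
a=shoot("wrist","w10");o=get_obs();R=rot(o["tool_rot"]);tell()
plates(a,f=bay,lim=(-.15,.2,-.17,.03))
for tag in("w10",):
    X=cloud(load(tag));T=(X.reshape(-1,3)-o["eef_pos"])@R
    k=(abs(T[:,0])<.03)&(abs(T[:,1])<.06)&(T[:,2]<.05)&(T[:,2]>-.03);T=T[k]
    for y in np.arange(-.045,.046,.005):
        q=T[abs(T[:,1]-y)<.0025]
        if len(q): print(round(y,3),len(q),"z pct",np.percentile(q[:,2],[5,50,95]).round(3),"x",np.percentile(q[:,0],[5,95]).round(3))
```

```text
t 25.52 bay [-0.0704 -0.0674] world [0.5239 0.0394 0.0391] yaw of -toolx -1.4644 tilt z [ 0.  0. -1.] w 0.292 F [ 0.6 -0.1  0. ] q [-0.81  0.65  0.82  2.09 -0.74  0.71  0.61]
[ -67.7 -122.9] [44.8  8.5] 0.0 px [258. 332.]
[ 43.5 -68.2] [31.4 94.2] 11.7 px [487. 235.]
[-70.9 -66.3] [89.5 35.7] 90.0 px [253. 228.]
-0.045 679 z pct [0.007 0.033 0.034] x [-0.027  0.025]
-0.04 827 z pct [0.006 0.032 0.034] x [-0.027  0.028]
-0.035 649 z pct [0.006 0.033 0.034] x [-0.022  0.028]
-0.03 557 z pct [0.006 0.033 0.034] x [-0.013  0.029]
-0.025 571 z pct [0.005 0.033 0.034] x [-0.012  0.029]
-0.02 377 z pct [-0.029  0.003  0.017] x [0.006 0.029]
-0.015 669 z pct [-0.027  0.003  0.004] x [0.006 0.028]
-0.01 1249 z pct [-0.027  0.003  0.004] x [-0.026  0.027]
-0.005 1083 z pct [0.002 0.003 0.004] x [-0.026  0.027]
-0.0 1127 z pct [0.002 0.003 0.004] x [-0.027  0.027]
0.005 1047 z pct [0.002 0.003 0.004] x [-0.027  0.027]
0.01 1086 z pct [0.002 0.003 0.004] x [-0.027  0.027]
0.015 1258 z pct [-0.026  0.003  0.004] x [-0.026  0.027]
0.02 467 z pct [-0.028  0.009  0.034] x [-0.005  0.029]
0.025 643 z pct [-0.028  0.032  0.034] x [-0.006  0.029]
0.03 563 z pct [-0.021  0.033  0.034] x [-0.011  0.029]
0.035 538 z pct [0.006 0.033 0.034] x [-0.013  0.029]
0.04 655 z pct [0.007 0.033 0.034] x [-0.023  0.028]
0.045 715 z pct [0.007 0.033 0.034] x [-0.023  0.026]
```

Run:
```python
from pl import *
a=load("w10");o=get_obs();R=rot(o["tool_rot"]);X=cloud(a);T=((X.reshape(-1,3)-o["eef_pos"])@R).reshape(384,512,3)
for v in range(200,384,12):
    print(v,[ (u,*(T[v,u]*1000).round().astype(int).tolist()) for u in (180,200,215,225,235,245,257,270,280,290,300,315,335)])
```

```text
200 [(180, 11, -43, 34), (200, 11, -31, 32), (215, 20, -18, 3), (225, 20, -13, 3), (235, 20, -8, 3), (245, 21, -3, 2), (257, 21, 2, 2), (270, 20, 9, 3), (280, 20, 14, 3), (290, 11, 22, 34), (300, 11, 27, 33), (315, 11, 36, 33), (335, 10, 48, 34)]
212 [(180, 3, -43, 33), (200, 3, -31, 33), (215, 14, -18, 5), (225, 14, -13, 3), (235, 14, -8, 2), (245, 14, -4, 4), (257, 14, 2, 3), (270, 14, 9, 3), (280, 14, 14, 3), (290, 4, 22, 32), (300, 4, 28, 32), (315, 3, 37, 34), (335, 3, 48, 33)]
224 [(180, -4, -43, 33), (200, -4, -31, 33), (215, -5, -23, 34), (225, 8, -14, 4), (235, 8, -9, 3), (245, 8, -3, 2), (257, 8, 2, 3), (270, 8, 9, 3), (280, 8, 14, 2), (290, -4, 22, 33), (300, -5, 28, 35), (315, -4, 37, 33), (335, -4, 49, 34)]
236 [(180, -11, -44, 32), (200, -12, -32, 33), (215, 11, -16, -18), (225, 10, -11, -17), (235, 1, -9, 5), (245, 1, -4, 3), (257, 1, 2, 4), (270, 1, 9, 3), (280, 1, 14, 3), (290, 10, 17, -17), (300, 11, 21, -19), (315, -12, 37, 33), (335, -12, 49, 32)]
248 [(180, -19, -44, 32), (200, 7, -22, -21), (215, 11, -14, -31), (225, 10, -10, -29), (235, -5, -9, 3), (245, -6, -4
[... 2312 characters left out ...]
5, 11, -3, -87), (245, 11, 0, -86), (257, 11, 2, -86), (270, 11, 6, -87), (280, 12, 8, -87), (290, 11, 10, -87), (300, 11, 13, -86), (315, 17, 15, -93), (335, 17, 19, -93)]
368 [(180, 18, -13, -97), (200, 16, -9, -95), (215, 11, -7, -90), (225, 10, -5, -89), (235, 10, -3, -89), (245, 10, 0, -89), (257, 10, 2, -89), (270, 10, 5, -89), (280, 10, 8, -89), (290, 11, 10, -90), (300, 11, 12, -90), (315, 16, 14, -95), (335, 17, 18, -96)]
380 [(180, 19, -12, -101), (200, 19, -8, -101), (215, 10, -7, -92), (225, 10, -4, -93), (235, 11, -2, -93), (245, 11, 0, -93), (257, 11, 2, -93), (270, 11, 5, -93), (280, 10, 7, -92), (290, 11, 10, -93), (300, 10, 12, -92), (315, 20, 13, -102), (335, 19, 17, -101)]
```

Wrist depth explains the two misses. The fingertips stand about 15 mm behind the reported TCP at this opening, so they closed above the plate. The plate lies centred below with its top at 36 mm, so I'll reopen and go about 30 mm lower, slowly.

drive_tool(
  increments=[
    {"claw": 0.052, "dx": 0, "dy": 0, "dz": 0, "wx": 0, "wy": 0, "wz": 0},
    {"claw": 0.052, "dx": 0, "dy": -0.0005, "dz": 0, "wx": 0, "wy": 0, "wz": 0},
    {"claw": 0.052, "dx": 0, "dy": 0, "dz": 0.01, "wx": 0, "wy": 0, "wz": 0},
    {"claw": 0.052, "dx": 0, "dy": 0, "dz": 0.008, "wx": 0, "wy": 0, "wz": 0},
    {"claw": 0.052, "dx": 0, "dy": 0, "dz": 0.006, "wx": 0, "wy": 0, "wz": 0},
    {"claw": 0.052, "dx": 0, "dy": 0, "dz": 0, "wx": 0, "wy": 0, "wz": 0},
  ],
)

```text
t: 26.28
eef_pos: [0.5229, 0.0391, 0.0144]
tool_rot: [-0.0, 0.669, 0.744, -0.0]
contact_force: [0.7, -0.5, -0.5]
gripper_width: 0.611
grasp_force: 0.0
```

Run:
```python
from pl import *
tell()
a=shoot("wrist","w11");o=get_obs();R=rot(o["tool_rot"]);X=cloud(a);T=((X.reshape(-1,3)-o["eef_pos"])@R)
k=(abs(T[:,0]-.011)<.004)&(T[:,2]<-.004)&(T[:,2]>-.035)
for y in np.arange(-.045,.046,.005):
    q=T[k&(abs(T[:,1]-y)<.0025)]
    if len(q): print(round(y,3),len(q),np.percentile(q[:,2],[50,90,98]).round(4))
```

```text
t 26.27 bay [-0.0714 -0.0675] world [0.5229 0.0391 0.0144] yaw of -toolx -1.4647 tilt z [-0.001 -0.    -1.   ] w 0.611 F [ 0.7 -0.5 -0.5] q [-0.77  0.69  0.77  2.1  -0.79  0.67  0.64]
-0.035 44 [-0.0296 -0.0209 -0.0195]
-0.03 143 [-0.0263 -0.0176 -0.0153]
-0.025 300 [-0.0256 -0.0168 -0.0146]
-0.02 4 [-0.0199 -0.0197 -0.0196]
-0.015 200 [-0.021  -0.0204 -0.02  ]
-0.01 200 [-0.0212 -0.0205 -0.0201]
-0.005 198 [-0.021  -0.0204 -0.0199]
-0.0 208 [-0.0212 -0.0204 -0.0199]
0.005 209 [-0.0211 -0.0204 -0.02  ]
0.01 208 [-0.0212 -0.0204 -0.0199]
0.015 208 [-0.0211 -0.0204 -0.02  ]
0.02 21 [-0.0205 -0.0199 -0.0198]
0.03 306 [-0.0258 -0.0166 -0.014 ]
0.035 140 [-0.0256 -0.0174 -0.0153]
0.04 54 [-0.0268 -0.0197 -0.0184]
```

drive_tool(
  increments=[
    {"claw": 0.052, "dx": 0, "dy": 0, "dz": 0.003, "wx": 0, "wy": 0, "wz": 0},
    {"claw": 0.052, "dx": 0, "dy": 0, "dz": 0.002, "wx": 0, "wy": 0, "wz": 0},
    {"claw": 0.025, "dx": 0, "dy": 0, "dz": 0, "wx": 0, "wy": 0, "wz": 0},
    {"claw": 0.025, "dx": 0, "dy": 0, "dz": 0, "wx": 0, "wy": 0, "wz": 0},
    {"claw": 0.025, "dx": 0, "dy": 0, "dz": 0, "wx": 0, "wy": 0, "wz": 0},
    {"claw": 0.025, "dx": 0, "dy": 0, "dz": 0, "wx": 0, "wy": 0, "wz": 0},
  ],
)

```text
t: 27.08
eef_pos: [0.5234, 0.0392, 0.0102]
tool_rot: [0.0, 0.669, 0.744, 0.0]
contact_force: [-0.9, 0.5, 4.7]
gripper_width: 0.406
grasp_force: 60.3
```

drive_tool(
  increments=[
    {"claw": 0.025, "dx": 0, "dy": 0, "dz": -0.01, "wx": 0, "wy": 0, "wz": 0},
    {"claw": 0.025, "dx": 0, "dy": 0, "dz": -0.03, "wx": 0, "wy": 0, "wz": 0},
    {"claw": 0.025, "dx": 0, "dy": 0, "dz": -0.04, "wx": 0, "wy": 0, "wz": 0},
    {"claw": 0.025, "dx": 0, "dy": 0, "dz": -0.03, "wx": 0, "wy": 0, "wz": 4.4},
    {"claw": 0.025, "dx": -0.0407, "dy": -0.0186, "dz": 0, "wx": 0, "wy": 0, "wz": 0},
    {"claw": 0.025, "dx": -0.0407, "dy": -0.0186, "dz": 0, "wx": 0, "wy": 0, "wz": 0},
    {"claw": 0.025, "dx": -0.0407, "dy": -0.0186, "dz": 0, "wx": 0, "wy": 0, "wz": 0},
    {"claw": 0.025, "dx": -0.0407, "dy": -0.0186, "dz": 0, "wx": 0, "wy": 0, "wz": 0},
    {"claw": 0.025, "dx": -0.0407, "dy": -0.0186, "dz": 0, "wx": 0, "wy": 0, "wz": 0},
    {"claw": 0.025, "dx": -0.0407, "dy": -0.0186, "dz": 0, "wx": 0, "wy": 0, "wz": 0},
    {"claw": 0.025, "dx": -0.0407, "dy": -0.0186, "dz": 0, "wx": 0, "wy": 0, "wz": 0},
    {"claw": 0.025, "dx": 0, "dy": 0, "dz": 0, "wx": 0, "wy": 0, "wz": 0},
  ],
)

```text
t: 28.58
eef_pos: [0.3996, -0.2527, 0.1207]
tool_rot: [0.001, 0.699, 0.715, -0.0]
contact_force: [0.9, 0.2, -1.8]
gripper_width: 0.403
grasp_force: 60.1
```

```bash
cat >> h.py <<'E'
TC=np.array([.487,-.247]);TY=.03
def trayf(p):
    c,s_=np.cos(TY),np.sin(TY);d=np.asarray(p)[...,:2]-TC;return np.stack([c*d[...,0]+s_*d[...,1],-s_*d[...,0]+c*d[...,1]],-1)
def wantw(w):
    o=get_obs();R=rot(o["tool_rot"]);print("tool shift",(R.T@(np.array(w)-o["eef_pos"])).round(4))
def wantt(tx,ty,z):
    c,s_=np.cos(TY),np.sin(TY);wantw([TC[0]+c*tx-s_*ty,TC[1]+s_*tx+c*ty,z])
E
python3 - <<'E'
from pl import *
tell();a=shoot("wrist","w12");o=get_obs();R=rot(o["tool_rot"]);X=cloud(a)
T=(X.reshape(-1,3)-o["eef_pos"])@R;k=(abs(T[:,1])<.015)&(abs(T[:,0])<.045);q=T[k];print("held plate z tool",np.percentile(q[:,2],[5,25,50]).round(4))
# tray rim/felt from this view
m=(abs(X[...,2]-.022)<.006)&(X[...,0]>.3)&(X[...,0]<.68)&(X[...,1]<-.16)&(X[...,1]>-.33);P=X[m][:,:2]
print(len(P),cv2.minAreaRect((P*1000).astype(np.float32)),P.min(0),P.max(0))
wantt(-.085,0,.03)
E
```

```text
t 28.57 bay [-0.2249 -0.3446] world [ 0.3996 -0.2527  0.1207] yaw of -toolx -1.5483 tilt z [ 0.001 -0.001 -1.   ] w 0.403 F [ 0.9  0.2 -1.8] q [-0.36  0.45  1.    2.17 -0.53  0.79  1.01]
held plate z tool [-0.0953 -0.0852 -0.0263]
6428 ((475.76654052734375, -245.42129516601562), (276.9772033691406, 126.6026382446289), 1.569541335105896) [ 0.33559956 -0.3113793 ] [ 0.61574265 -0.17939411]
tool shift [0.0011 0.0014 0.0904]
```

drive_tool(
  increments=[
    {"claw": 0.025, "dx": 0.003, "dy": 0.002, "dz": 0.04, "wx": 0, "wy": 0, "wz": 0},
    {"claw": 0.025, "dx": 0, "dy": 0, "dz": 0.035, "wx": 0, "wy": 0, "wz": 0},
    {"claw": 0.025, "dx": 0, "dy": 0, "dz": 0.025, "wx": 0, "wy": 0, "wz": 0},
    {"claw": 0.025, "dx": 0, "dy": 0, "dz": 0.012, "wx": 0, "wy": 0, "wz": 0},
    {"claw": 0.025, "dx": 0, "dy": 0, "dz": 0.006, "wx": 0, "wy": 0, "wz": 0},
    {"claw": 0.025, "dx": 0, "dy": 0, "dz": 0, "wx": 0, "wy": 0, "wz": 0},
  ],
)

```text
t: 29.38
eef_pos: [0.4039, -0.2462, 0.0023]
tool_rot: [0.0, 0.696, 0.718, 0.0]
contact_force: [0.2, -0.5, -0.1]
gripper_width: 0.405
grasp_force: 60.1
```

drive_tool(
  increments=[
    {"claw": 0.025, "dx": 0, "dy": 0, "dz": 0.003, "wx": 0, "wy": 0, "wz": 0},
    {"claw": 0.025, "dx": 0, "dy": 0, "dz": 0.003, "wx": 0, "wy": 0, "wz": 0},
    {"claw": 0.025, "dx": 0, "dy": 0, "dz": 0, "wx": 0, "wy": 0, "wz": 0},
  ],
)

```text
t: 29.75
eef_pos: [0.4041, -0.2464, -0.0024]
tool_rot: [0.0, 0.697, 0.717, 0.001]
contact_force: [-3.6, 3.9, 26.0]
gripper_width: 0.408
grasp_force: 75.1
```

drive_tool(
  increments=[
    {"claw": 0.04, "dx": 0, "dy": 0, "dz": -0.001, "wx": 0, "wy": 0, "wz": 0},
    {"claw": 0.05, "dx": 0, "dy": 0, "dz": 0, "wx": 0, "wy": 0, "wz": 0},
    {"claw": 0.05, "dx": 0, "dy": 0, "dz": -0.02, "wx": 0, "wy": 0, "wz": 0},
    {"claw": 0.05, "dx": 0, "dy": 0, "dz": -0.05, "wx": 0, "wy": 0, "wz": 0},
    {"claw": 0.05, "dx": 0, "dy": 0, "dz": -0.05, "wx": 0, "wy": 0, "wz": -4.5},
    {"claw": 0.052, "dx": 0.0339, "dy": 0.0347, "dz": 0, "wx": 0, "wy": 0, "wz": 0},
    {"claw": 0.052, "dx": 0.0339, "dy": 0.0347, "dz": 0, "wx": 0, "wy": 0, "wz": 0},
    {"claw": 0.052, "dx": 0.0339, "dy": 0.0347, "dz": 0, "wx": 0, "wy": 0, "wz": 0},
    {"claw": 0.052, "dx": 0.0339, "dy": 0.0347, "dz": 0, "wx": 0, "wy": 0, "wz": 0},
    {"claw": 0.052, "dx": 0.0339, "dy": 0.0347, "dz": 0, "wx": 0, "wy": 0, "wz": 0},
    {"claw": 0.052, "dx": 0.0339, "dy": 0.0347, "dz": 0, "wx": 0, "wy": 0, "wz": 0},
    {"claw": 0.052, "dx": 0.0339, "dy": 0.0347, "dz": 0, "wx": 0, "wy": 0, "wz": 0},
    {"claw": 0.052, "dx": 0.0339, "dy": 0.0347, "dz": 0, "wx": 0, "wy": 0, "wz": 0},
    {"claw": 0.052, "dx": 0, "dy": 0, "dz": 0, "wx": 0, "wy": 0, "wz": 0},
  ],
)

```text
t: 31.5
eef_pos: [0.6521, 0.0583, 0.1159]
tool_rot: [-0.0, 0.665, 0.747, 0.0]
contact_force: [-0.8, -0.4, 0.1]
gripper_width: 0.611
grasp_force: 0.0
```

Run:
```python
from pl import *
tell();a=shoot("wrist","w13");plates(a,f=bay,lim=(-.15,.2,-.17,.03));want(.058,-.0675,.04)
t=shoot("top","top13");print("top tray");plates(t,z=.02,f=trayf,lim=(-.16,.16,-.07,.07),vmax=85);
```

```text
t 31.5 bay [ 0.059  -0.0621] world [0.6521 0.0583 0.1159] yaw of -toolx -1.4554 tilt z [ 0.     0.001 -1.   ] w 0.611 F [-0.8 -0.4  0.1] q [-0.76  0.73  0.88  1.74 -0.66  1.    0.48]
[123.2 -66.6] [88.2 37.7] 90.0 px [344. 193.]
[ 59.4 -66.6] [35.6 89.7] 0.0 px [254. 197.]
tool shift [-0.0024  0.0007  0.0761]
top tray
```

drive_tool(
  increments=[
    {"claw": 0.052, "dx": -0.004, "dy": 0, "dz": 0.035, "wx": 0, "wy": 0, "wz": 0.5},
    {"claw": 0.052, "dx": 0, "dy": 0, "dz": 0.03, "wx": 0, "wy": 0, "wz": 0},
    {"claw": 0.052, "dx": 0, "dy": 0, "dz": 0.02, "wx": 0, "wy": 0, "wz": 0},
    {"claw": 0.052, "dx": 0, "dy": 0, "dz": 0.013, "wx": 0, "wy": 0, "wz": 0},
    {"claw": 0.052, "dx": 0, "dy": 0, "dz": 0.007, "wx": 0, "wy": 0, "wz": 0},
    {"claw": 0.052, "dx": 0, "dy": 0, "dz": 0, "wx": 0, "wy": 0, "wz": 0},
    {"claw": 0.025, "dx": 0, "dy": 0, "dz": 0, "wx": 0, "wy": 0, "wz": 0},
    {"claw": 0.025, "dx": 0, "dy": 0, "dz": 0, "wx": 0, "wy": 0, "wz": 0},
    {"claw": 0.025, "dx": 0, "dy": 0, "dz": 0, "wx": 0, "wy": 0, "wz": 0},
    {"claw": 0.025, "dx": 0, "dy": 0, "dz": 0, "wx": 0, "wy": 0, "wz": 0},
  ],
)

```text
t: 32.85
eef_pos: [0.6515, 0.0492, 0.013]
tool_rot: [0.001, 0.671, 0.741, 0.001]
contact_force: [0.1, -0.1, 5.4]
gripper_width: 0.407
grasp_force: 60.7
```

drive_tool(
  increments=[
    {"claw": 0.025, "dx": 0, "dy": 0, "dz": -0.01, "wx": 0, "wy": 0, "wz": 0},
    {"claw": 0.025, "dx": 0, "dy": 0, "dz": -0.03, "wx": 0, "wy": 0, "wz": 0},
    {"claw": 0.025, "dx": 0, "dy": 0, "dz": -0.04, "wx": 0, "wy": 0, "wz": 0},
    {"claw": 0.025, "dx": 0, "dy": 0, "dz": -0.03, "wx": 0, "wy": 0, "wz": 4},
    {"claw": 0.025, "dx": -0.0415, "dy": -0.0249, "dz": 0, "wx": 0, "wy": 0, "wz": 0},
    {"claw": 0.025, "dx": -0.0415, "dy": -0.0249, "dz": 0, "wx": 0, "wy": 0, "wz": 0},
    {"claw": 0.025, "dx": -0.0415, "dy": -0.0249, "dz": 0, "wx": 0, "wy": 0, "wz": 0},
    {"claw": 0.025, "dx": -0.0415, "dy": -0.0249, "dz": 0, "wx": 0, "wy": 0, "wz": 0},
    {"claw": 0.025, "dx": -0.0415, "dy": -0.0249, "dz": 0, "wx": 0, "wy": 0, "wz": 0},
    {"claw": 0.025, "dx": -0.0415, "dy": -0.0249, "dz": 0, "wx": 0, "wy": 0, "wz": 0},
    {"claw": 0.025, "dx": -0.0415, "dy": -0.0249, "dz": 0, "wx": 0, "wy": 0, "wz": 0},
    {"claw": 0.025, "dx": 0, "dy": 0, "dz": 0, "wx": 0, "wy": 0, "wz": 0},
  ],
)

```text
t: 34.35
eef_pos: [0.4821, -0.2501, 0.1228]
tool_rot: [0.0, 0.699, 0.715, -0.0]
contact_force: [0.3, 0.4, -1.6]
gripper_width: 0.405
grasp_force: 60.2
```

```bash
sed -i 's/^TC=.*/TC=np.array([.486,-.246]);TY=.03/' h.py
python3 - <<'E'
from pl import *
tell();wantt(0,0,.005)
t=shoot("top","top14");X=cloud(t);hsv=cv2.cvtColor(t["p"],cv2.COLOR_RGB2HSV)
px=proj(t,[[.404,-.2464,.02],[.49,-.246,.006]]).round().astype(int);print(px,[ (X[v,u].round(3),hsv[v,u]) for u,v in px])
a=shoot("wrist","w14");plates(a,z=.02,f=trayf,lim=(-.16,.16,-.07,.07),vmax=85)
E
```

```text
t 34.35 bay [-0.1426 -0.3508] world [ 0.4821 -0.2501  0.1228] yaw of -toolx -1.5491 tilt z [ 0.    -0.001 -1.   ] w 0.405 F [ 0.3  0.4 -1.6] q [-0.34  0.56  0.94  2.01 -0.59  0.87  0.95]
tool shift [0.0042 0.004  0.1178]
[[349 228]
 [347 204]] [(array([ 0.356, -0.138,  0.626]), array([10, 28, 83], dtype=uint8)), (array([ 0.405, -0.136,  0.627]), array([ 21,  27, 121], dtype=uint8))]
[-77.6   3.3] [89.5 37.8] 89.9 px [158. 177.]
```

drive_tool(
  increments=[
    {"claw": 0.025, "dx": 0.003, "dy": 0.008, "dz": 0.04, "wx": 0, "wy": 0, "wz": 0},
    {"claw": 0.025, "dx": 0, "dy": 0, "dz": 0.035, "wx": 0, "wy": 0, "wz": 0},
    {"claw": 0.025, "dx": 0, "dy": 0, "dz": 0.025, "wx": 0, "wy": 0, "wz": 0},
    {"claw": 0.025, "dx": 0, "dy": 0, "dz": 0.012, "wx": 0, "wy": 0, "wz": 0},
    {"claw": 0.025, "dx": 0, "dy": 0, "dz": 0.006, "wx": 0, "wy": 0, "wz": 0},
    {"claw": 0.025, "dx": 0, "dy": 0, "dz": 0, "wx": 0, "wy": 0, "wz": 0},
  ],
)

```text
t: 35.2
eef_pos: [0.4934, -0.2429, 0.0043]
tool_rot: [0.0, 0.696, 0.718, 0.0]
contact_force: [0.4, 0.8, -1.5]
gripper_width: 0.402
grasp_force: 60.2
```

drive_tool(
  increments=[
    {"claw": 0.025, "dx": 0, "dy": 0, "dz": 0.003, "wx": 0, "wy": 0, "wz": 0},
    {"claw": 0.025, "dx": 0, "dy": 0, "dz": 0.002, "wx": 0, "wy": 0, "wz": 0},
    {"claw": 0.025, "dx": 0, "dy": 0, "dz": 0, "wx": 0, "wy": 0, "wz": 0},
  ],
)

```text
t: 35.58
eef_pos: [0.493, -0.243, -0.0009]
tool_rot: [0.0, 0.697, 0.717, 0.0]
contact_force: [1.1, -0.6, -1.8]
gripper_width: 0.402
grasp_force: 60.2
```

drive_tool(
  increments=[
    {"claw": 0.025, "dx": 0, "dy": 0, "dz": 0.002, "wx": 0, "wy": 0, "wz": 0},
    {"claw": 0.04, "dx": 0, "dy": 0, "dz": 0, "wx": 0, "wy": 0, "wz": 0},
    {"claw": 0.05, "dx": 0, "dy": 0, "dz": 0, "wx": 0, "wy": 0, "wz": 0},
    {"claw": 0.05, "dx": 0, "dy": 0, "dz": -0.02, "wx": 0, "wy": 0, "wz": 0},
    {"claw": 0.05, "dx": 0, "dy": 0, "dz": -0.05, "wx": 0, "wy": 0, "wz": 0},
    {"claw": 0.05, "dx": 0, "dy": 0, "dz": -0.05, "wx": 0, "wy": 0, "wz": -4},
    {"claw": 0.052, "dx": 0.0342, "dy": 0.0318, "dz": 0, "wx": 0, "wy": 0, "wz": 0},
    {"claw": 0.052, "dx": 0.0342, "dy": 0.0318, "dz": 0, "wx": 0, "wy": 0, "wz": 0},
    {"claw": 0.052, "dx": 0.0342, "dy": 0.0318, "dz": 0, "wx": 0, "wy": 0, "wz": 0},
    {"claw": 0.052, "dx": 0.0342, "dy": 0.0318, "dz": 0, "wx": 0, "wy": 0, "wz": 0},
    {"claw": 0.052, "dx": 0.0342, "dy": 0.0318, "dz": 0, "wx": 0, "wy": 0, "wz": 0},
    {"claw": 0.052, "dx": 0.0342, "dy": 0.0318, "dz": 0, "wx": 0, "wy": 0, "wz": 0},
    {"claw": 0.052, "dx": 0.0342, "dy": 0.0318, "dz": 0, "wx": 0, "wy": 0, "wz": 0},
    {"claw": 0.052, "dx": 0.0342, "dy": 0.0318, "dz": 0, "wx": 0, "wy": 0, "wz": 0},
    {"claw": 0.052, "dx": 0, "dy": 0, "dz": 0, "wx": 0, "wy": 0, "wz": 0},
  ],
)

```text
t: 37.45
eef_pos: [0.7208, 0.0599, 0.1176]
tool_rot: [0.0, 0.668, 0.744, 0.001]
contact_force: [0.1, 0.1, -0.4]
gripper_width: 0.608
grasp_force: 0.0
```

Run:
```python
from pl import *
tell();a=shoot("wrist","w15");plates(a,f=bay,lim=(-.15,.2,-.17,.03));want(.1235,-.067,.01)
```

```text
t 37.45 bay [ 0.1275 -0.0678] world [0.7208 0.0599 0.1176] yaw of -toolx -1.4642 tilt z [ 0.001  0.001 -1.   ] w 0.608 F [ 0.1  0.1 -0.4] q [-0.68  0.82  0.86  1.55 -0.68  1.08  0.45]
[124.7 -66.8] [89.1 35.7] 90.0 px [250. 189.]
tool shift [ 0.004  -0.0025  0.1077]
```

drive_tool(
  increments=[
    {"claw": 0.052, "dx": 0.001, "dy": -0.0025, "dz": 0.035, "wx": 0, "wy": 0, "wz": 0},
    {"claw": 0.052, "dx": 0, "dy": 0, "dz": 0.03, "wx": 0, "wy": 0, "wz": 0},
    {"claw": 0.052, "dx": 0, "dy": 0, "dz": 0.02, "wx": 0, "wy": 0, "wz": 0},
    {"claw": 0.052, "dx": 0, "dy": 0, "dz": 0.013, "wx": 0, "wy": 0, "wz": 0},
    {"claw": 0.052, "dx": 0, "dy": 0, "dz": 0.009, "wx": 0, "wy": 0, "wz": 0},
    {"claw": 0.052, "dx": 0, "dy": 0, "dz": 0, "wx": 0, "wy": 0, "wz": 0},
    {"claw": 0.025, "dx": 0, "dy": 0, "dz": 0, "wx": 0, "wy": 0, "wz": 0},
    {"claw": 0.025, "dx": 0, "dy": 0, "dz": 0, "wx": 0, "wy": 0, "wz": 0},
    {"claw": 0.025, "dx": 0, "dy": 0, "dz": 0, "wx": 0, "wy": 0, "wz": 0},
    {"claw": 0.025, "dx": 0, "dy": 0, "dz": 0, "wx": 0, "wy": 0, "wz": 0},
  ],
)

```text
t: 38.75
eef_pos: [0.7172, 0.055, 0.0111]
tool_rot: [0.001, 0.671, 0.741, 0.001]
contact_force: [-0.0, 0.6, 5.8]
gripper_width: 0.401
grasp_force: 60.8
```

drive_tool(
  increments=[
    {"claw": 0.025, "dx": 0, "dy": 0, "dz": -0.01, "wx": 0, "wy": 0, "wz": 0},
    {"claw": 0.025, "dx": 0, "dy": 0, "dz": -0.03, "wx": 0, "wy": 0, "wz": 0},
    {"claw": 0.025, "dx": 0, "dy": 0, "dz": -0.04, "wx": 0, "wy": 0, "wz": 0},
    {"claw": 0.025, "dx": 0, "dy": 0, "dz": -0.03, "wx": 0, "wy": 0, "wz": 3.8},
    {"claw": 0.025, "dx": -0.0416, "dy": -0.0211, "dz": 0, "wx": 0, "wy": 0, "wz": 0},
    {"claw": 0.025, "dx": -0.0416, "dy": -0.0211, "dz": 0, "wx": 0, "wy": 0, "wz": 0},
    {"claw": 0.025, "dx": -0.0416, "dy": -0.0211, "dz": 0, "wx": 0, "wy": 0, "wz": 0},
    {"claw": 0.025, "dx": -0.0416, "dy": -0.0211, "dz": 0, "wx": 0, "wy": 0, "wz": 0},
    {"claw": 0.025, "dx": -0.0416, "dy": -0.0211, "dz": 0, "wx": 0, "wy": 0, "wz": 0},
    {"claw": 0.025, "dx": -0.0416, "dy": -0.0211, "dz": 0, "wx": 0, "wy": 0, "wz": 0},
    {"claw": 0.025, "dx": -0.0416, "dy": -0.0211, "dz": 0, "wx": 0, "wy": 0, "wz": 0},
    {"claw": 0.025, "dx": 0, "dy": 0, "dz": 0, "wx": 0, "wy": 0, "wz": 0},
  ],
)

```text
t: 40.25
eef_pos: [0.5752, -0.2456, 0.1209]
tool_rot: [0.0, 0.698, 0.716, -0.001]
contact_force: [-0.4, 0.4, -0.9]
gripper_width: 0.406
grasp_force: 60.2
```

Run:
```python
from pl import *
tell();wantt(.088,0,.005)
a=shoot("wrist","w16");plates(a,z=.02,f=trayf,lim=(-.16,.16,-.07,.07),vmax=85)
```

```text
t 40.25 bay [-0.0495 -0.3561] world [ 0.5752 -0.2456  0.1209] yaw of -toolx -1.5458 tilt z [-0.    -0.002 -1.   ] w 0.406 F [-0.4  0.4 -0.9] q [-0.31  0.68  0.89  1.81 -0.64  0.97  0.88]
tool shift [ 0.0024 -0.0011  0.1159]
[-75.7   2.9] [89.7 42.6] 89.6 px [ 42. 177.]
[11.3  7.4] [38.3 89.1] 0.3 px [154. 171.]
```

drive_tool(
  increments=[
    {"claw": 0.025, "dx": 0, "dy": 0.003, "dz": 0.04, "wx": 0, "wy": 0, "wz": 0},
    {"claw": 0.025, "dx": 0, "dy": 0, "dz": 0.035, "wx": 0, "wy": 0, "wz": 0},
    {"claw": 0.025, "dx": 0, "dy": 0, "dz": 0.025, "wx": 0, "wy": 0, "wz": 0},
    {"claw": 0.025, "dx": 0, "dy": 0, "dz": 0.014, "wx": 0, "wy": 0, "wz": 0},
    {"claw": 0.025, "dx": 0, "dy": 0, "dz": 0.006, "wx": 0, "wy": 0, "wz": 0},
    {"claw": 0.025, "dx": 0, "dy": 0, "dz": 0.002, "wx": 0, "wy": 0, "wz": 0},
    {"claw": 0.025, "dx": 0, "dy": 0, "dz": 0, "wx": 0, "wy": 0, "wz": 0},
  ],
)

```text
t: 41.18
eef_pos: [0.5819, -0.2408, -0.0013]
tool_rot: [0.001, 0.695, 0.719, 0.0]
contact_force: [0.3, 0.4, -1.4]
gripper_width: 0.405
grasp_force: 60.2
```

drive_tool(
  increments=[
    {"claw": 0.025, "dx": 0, "dy": 0, "dz": 0.002, "wx": 0, "wy": 0, "wz": 0},
    {"claw": 0.04, "dx": 0, "dy": 0, "dz": 0, "wx": 0, "wy": 0, "wz": 0},
    {"claw": 0.05, "dx": 0, "dy": 0, "dz": 0, "wx": 0, "wy": 0, "wz": 0},
    {"claw": 0.05, "dx": 0, "dy": 0, "dz": -0.02, "wx": 0, "wy": 0, "wz": 0},
    {"claw": 0.05, "dx": 0, "dy": 0, "dz": -0.05, "wx": 0, "wy": 0, "wz": 0},
    {"claw": 0.05, "dx": 0, "dy": 0, "dz": -0.05, "wx": 0, "wy": 0, "wz": 0},
    {"claw": 0.05, "dx": 0, "dy": 0, "dz": -0.05, "wx": 0, "wy": 0, "wz": 0},
    {"claw": 0.05, "dx": 0, "dy": 0, "dz": -0.05, "wx": 0, "wy": 0, "wz": 0},
    {"claw": 0.05, "dx": 0.04, "dy": 0, "dz": -0.03, "wx": 0, "wy": 0, "wz": 0},
    {"claw": 0.05, "dx": 0.045, "dy": 0, "dz": 0, "wx": 0, "wy": 0, "wz": 0},
    {"claw": 0.05, "dx": 0.045, "dy": 0, "dz": 0, "wx": 0, "wy": 0, "wz": 0},
    {"claw": 0.05, "dx": 0.045, "dy": 0, "dz": 0, "wx": 0, "wy": 0, "wz": 0},
    {"claw": 0.05, "dx": 0.045, "dy": 0, "dz": 0, "wx": 0, "wy": 0, "wz": 0},
    {"claw": 0.05, "dx": 0, "dy": 0, "dz": 0, "wx": 0, "wy": 0, "wz": 0},
  ],
)

```text
t: 42.92
eef_pos: [0.5742, -0.0162, 0.2464]
tool_rot: [-0.001, 0.693, 0.721, 0.001]
contact_force: [0.0, 0.5, -0.2]
gripper_width: 0.586
grasp_force: 0.0
```

Run:
```python
from pl import *
tell()
t=shoot("top","top17");b=shoot("scene","s17")
plates(t,z=.02,f=trayf,lim=(-.16,.16,-.07,.07),vmax=85)
X=cloud(t);g=trayf(X.reshape(-1,3)).reshape(384,512,2)
for x in(-.077,.011,.096):
    for yy in(-.03,.03):
        k=(abs(g[...,0]-x)<.008)&(abs(g[...,1]-yy)<.008);print(x,yy,k.sum(),np.median(X[k][:,2]).round(4))
XS=cloud(b);m=(XS[...,2]>.06)&(XS[...,2]<.16)&(abs(XS[...,0]-.513)<.08)&(abs(XS[...,1]+.394)<.06);P=XS[m];print("wedge",P.min(0).round(3),P.max(0).round(3))
m=(X[...,2]>.18)&(X[...,2]<.2);q=bay(X[m]);k=(abs(q[:,0]+.08)<.09)&(abs(q[:,1]-.11)<.09);q=q[k];print("guard",q[:,1].min(),q[np.argsort(q[:,0])][::40].round(3).tolist())
cv2.imwrite("pics/c8.png",np.hstack([cv2.resize(t["p"][80:270,160:420],(400,292)),cv2.resize(b["p"][100:246,110:310],(400,292))])[...,::-1])
```

```text
t 42.92 bay [-0.0263 -0.128 ] world [ 0.5742 -0.0162  0.2464] yaw of -toolx -1.5312 tilt z [-0.     0.002 -1.   ] w 0.586 F [ 0.   0.5 -0.2] q [-0.87  0.47  1.09  1.82 -0.47  1.13  0.42]
-0.077 -0.03 17 0.0211
-0.077 0.03 20 0.0208
0.011 -0.03 19 0.02
0.011 0.03 21 0.0223
0.096 -0.03 17 0.0222
0.096 0.03 21 0.0212
wedge [ 0.488 -0.416  0.06 ] [ 0.526 -0.387  0.146]
guard 0.11168933001763641 [[-0.167, 0.183], [-0.148, 0.119], [-0.135, 0.173], [-0.123, 0.122], [-0.111, 0.168], [-0.101, 0.129], [-0.089, 0.164], [-0.077, 0.17], [-0.065, 0.166], [-0.053, 0.137], [-0.042, 0.129], [-0.03, 0.144], [-0.018, 0.143]]
```

View pics/c8.png

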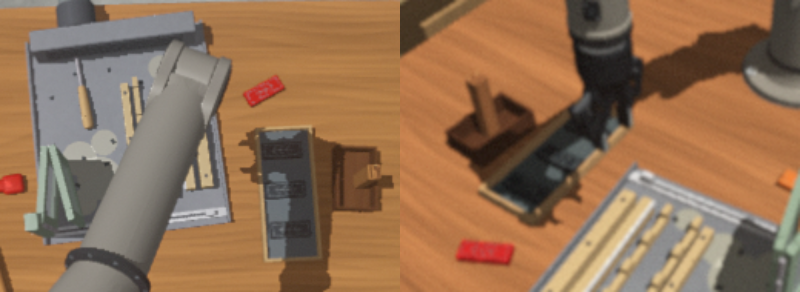

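The picture shows three slates lying apart and flat in the tray at crop (283,148), (286,188) and (291,231), with their tops at about 21 mm. The wedge is in the box, the guard is folded and the clamp is empty. I'm handing in.

```bash
python3 -c "
from station import *
print(hand_in())"
```

```text
the job is handed in; nothing more can be done
None
```

The job is handed in at about 43 s: the guard is folded, the wedge was rocked twice each way, drawn out and put in the small box, and all three slates lie flat and apart in the long tray, but no verdict came back.

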